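# Turn a lint strainer in its slide-jaw fixture, nest its baskets and cover it

## Robot

A 6-joint arm with a two-finger parallel gripper is mounted at the origin on the work surface. World frame = base frame: x ahead of the robot, y to its left, z up, the work surface at z = 0. Lengths are in mm, angles in degrees, forces in N, time in s.
With the tool pointing down it reaches from about 350 to 850 mm from the base axis. Payload 8.1 kg.
Tool frame: the origin (TCP) lies at the very end of the fingers, on their centre line; the grasp point (between the pads) lies 19 mm behind it (tcp_to_grasp is the distance from the TCP to the grasp point, in mm); z points along the fingers, x is the direction in which the jaws open and shut, and the axes are right-handed (so a half turn about z gives the same grasp; the last joint's range is limited). The gripper opens to 85 mm and grips with 20 to 120 N. Pads are 22 mm wide; open, the fingers measure 114 mm over their backs; the gripper's body (76 mm by 85 mm) begins 54 mm behind the grasp point. The pads swing forward as they close: fully open they stand 13 mm farther back than shut.
Start: joints at [-76.226, 7.471, 85.268, -0, 87.261, -4.893], TCP at [192.06, -568.435, 231.292] pointing down, gripper open.
Joint ranges: [-169.43, 169.43], [-51.17, 129.36], [1.28, 143.12], [-76.62, 256.62], [0, 156.53], [-152.29, 152.29]. Speed limits (degrees/s): [136.94, 136.94, 159.86, 180, 180, 180].

## Interface

Orientations are given as [roll, pitch, yaw] about the fixed x, y, z axes, in that order (R = Rz(yaw) Ry(pitch) Rx(roll)).
In Python, from bench import * gives the robot as it stands. The module is installed in compiled form; this text tells all that it offers.
- The arm moves only by the tool apply_moves, never from a script. Its argument "targets" is text: rows parted by semicolons, each of 7 numbers parted by spaces: the turn, a rotation vector about the tool's x, y, z in rad, then the shift along the tool's x, y, z in cm, then the finger opening in cm, from 0 to 8.54. A call has exactly 5 rows; each row is the pose to reach, as a shift and turn from the pose commanded when the call began, along the tool's axes at that moment; what a row does not reach only later rows make up. A row lasts 1/10 s, in which the tool goes at most 50 mm and 8.59 degrees, less where a joint would pass 70% of its speed; a pose out of reach is approached as far as the arm can. A call with a gripper value outside its range is refused whole. The fingers move at their own pace and stop on an object; "force" is the grip in N (left out, the last holds). Time passes only in rows, so rows that repeat a pose let the fingers close, or fill a call up. It gives the time, the measured TCP pose, the force and the opening at its end, in the units of the state.
- sense(): the state, without advancing time (a new reading comes with each control period).
- snapshot(name): name is "scene" or "top" or "wrist"; returns the picture (480x640x3 uint8, red, green, blue); there is no depth.
- camera_model(name): a dict with "fx", "fy", "cx", "cy" (pixels), "position" and "attitude" of the camera in the world; the wrist camera has in their place "T_tool_cam" (4x4, takes a point from camera to tool coordinates, whose origin is the TCP and whose axes are the tool frame's). Camera axes: x right, y up, looking along -z (the intrinsics and any distortion apply to the point x, -y, -z); pixel columns grow to the right and rows downward; lengths in mm; the calibration is good to about 2 mm. A picture is of the moment at which its call begins: read the wrist's pose just before it. camera_model takes no time and is no camera call.
- hand_in(): hands the job in, once; it reports no verdict.
Trained networks look in the newest picture that a camera, given by its name, has taken for a name from the list of things; names that differ only in an ending like _2 or _b are one class to them, and where a whole thing is asked for, a point or a joint stands for the part that bears it (a point fixed in the world has none). Each returns a list of dicts, best first, with "confidence" (0 to 1); they miss things now and then, are a little off and sometimes report something else, mostly with a low value. They report only what shows in the picture. A call takes as long as a camera call. They do not tell look-alikes from the thing itself.
- recognise(camera, query): "at" ([row, column] in pixels, amid what is visible of it).
- place_of(camera, query): "at" ([row, column] in pixels: a listed point, or the origin of a listed thing).
The state is a dict: "time": time; "joint_pos": joint angles; "qd": joint speeds; "joint_efforts": joint torques, N m; "tool_pos": TCP position; "tcp_rot": TCP orientation; "ft_force": force on the tool from outside, world axes, zero at the start; "wrist_torque": the same for the moment, N m; "finger_gap": finger opening in mm.
Only numpy, scipy, OpenCV 4.12 (cv2) and the standard library are available. Lean on these libraries where they do the work, as an engineer would, in place of code of your own. Each camera call takes 0.05 s, during which the arm holds its last target. There are 200 camera calls.

## Task

The drain plug of this lint strainer is in, so turn its cast body in the slide-jaw fixture to get at the next face: draw the jaw back, take the body out, turn it mouth up, seat it flat on the bed midway along the jaws and slide the jaw snug against it again. Once it is held like that, drop in every basket laid out on the table, the largest first, so that each smaller one stands upright and fully down inside the one before, and finish by laying the square cover, rib up, flat over the mouth, its edges flush with the body's. Leave the bottle, the screwdriver and the carton where they are.

Things in the scene. Friction and masses are not known exactly. Their poses are not given: they have to be found in the camera images.
- strainer: Cast aluminium block 66 x 66 x 46 mm, 0.32 kg, origin at its centre. +x comes out of the 66 x 66 face with the round mouth (pocket 58 wide, 36 deep); +z out of the side with the flush brass drain plug; the y sides are plain, 66 apart. Starts in the fixture plug up, mouth towards the fixed jaw, 46 mm thickness between the jaws, y along the jaw faces.
- strainer_mouth (a point): Centre of the open mouth of the strainer body, in the plane of its rim, 23 mm from the body's origin along its +x; same axes as the body.
- fixture: Slide-jaw fixture, bolted down. Origin on the table under the middle of the fixed jaw's face; +x from moving to fixed jaw, +y along the jaw faces. Base 84 mm wide, x -162 to +44 mm, bed 16 mm above the table; jaws 76 wide, 30 high above the bed, moving jaw 32 thick, fixed one 35. End block at x -144 to -160, 24 high above the bed. Bolt ears to 63 mm either side, 15 mm high.
- fixture_seat (a point): Point on the bed at the foot of the fixed jaw's face, 16 mm above the fixture's origin, same axes. The part seats on the bed against that face, on its -x side.
- jaw (a joint): Opening between the jaw faces in m, 0 to 0.088; grows as the moving jaw is drawn along the fixture's -x. It slides against about 5 N of friction and stays where it is left. Starts closed on the body's 46 mm.
- jaw_handle (a point): Centre of the top of the moving jaw's upright round black push handle, 22 mm in diameter, 36 mm tall, 17 mm behind the jaw's face; its top is 66 mm above the bed (82 mm above the table). Same axes as the fixture. Pinch it from above, best along the fixture's y where nothing stands beside it, and move it along the fixture's x.
- basket_a: Slotted stainless strainer basket, the largest of four sizes: an open round cup 36 mm tall, 53 mm outside diameter at the rim, 50 mm at the foot, wall 2.5 mm, floor 3 mm, about 80 g. Origin at the centre of its underside, +z to its open rim. It stands rim up on the table to the robot's left. May be absent.
- basket_b: Slotted stainless strainer basket, the second of four sizes: an open round cup 33 mm tall, 43.5 mm outside diameter at the rim, 40.5 mm at the foot, wall 2.5 mm, floor 3 mm, about 62 g. Origin at the centre of its underside, +z to its open rim. It stands rim up on the table to the robot's left. May be absent.
- basket_c: Slotted stainless strainer basket, the third of four sizes: an open round cup 30 mm tall, 34 mm outside diameter at the rim, 31 mm at the foot, wall 2.5 mm, floor 3 mm, about 46 g. Origin at the centre of its underside, +z to its open rim. It stands rim up on the table to the robot's left. May be absent.
- basket_d: Slotted stainless strainer basket, the smallest of four sizes: an open round cup 27 mm tall, 24.5 mm outside diameter at the rim, 21.5 mm at the foot, wall 2.5 mm, floor 3 mm, about 32 g. Origin at the centre of its underside, +z to its open rim. It stands rim up on the table to the robot's left. May be absent.
- cover: Square cast aluminium cover of the strainer: plate 66 x 66 x 9 mm with a straight grip rib in the middle of its top, 12 mm wide (along x), 44 mm long (along y) and 17 mm high, so 26 mm in all; 0.13 kg. Origin at the centre of its underside, z up through the rib, x and y along its edges. It lies flat on the table, rib up.
- oil_bottle: Bystander: white oil bottle, 54 mm in diameter, 140 mm tall, origin under its centre.
- screwdriver: Bystander: screwdriver lying on the table, about 0.2 m long, origin under its middle, lying along its x axis.
- soap_carton: Bystander: standing cardboard soap carton, 50 x 100 x 130 mm, origin under its centre.
Mind the look-alikes: they are no part of the job. What is shaped like the cover but red is not meant.

How it is judged (in metres and radians):
On the way, in this order (a step that is already met when the one before it is completed fails the run):
1. the moving jaw is drawn back far enough for the turned body, all baskets still out (value of joint jaw above 0.064 m and horizontal distance between each of basket_a, basket_b, basket_c, basket_d and strainer above 0.055 m), for 0.2 s.
2. the body is held again, mouth up: flat on the bed, against the fixed jaw, the moving jaw snug on it, and no basket in it yet (z of strainer_mouth in the frame of fixture_seat between 0.0435 and 0.0495 m and angle between strainer's own x axis and vertical below 0.07 rad and x of strainer in the frame of fixture_seat between -0.0365 and -0.03 m and y of strainer in the frame of fixture_seat between -0.02 and 0.02 m and value of joint jaw below 0.0685 m and horizontal distance between each of basket_a, basket_b, basket_c, basket_d and strainer above 0.055 m), for 0.2 s.
At the end, for the whole second after the job is handed in: Body mouth up (4 deg), on the bed and against the fixed jaw (3 mm), within 20 mm of midway along the jaws, jaw opening under 68.5 mm; every basket present upright (8 deg), down within 2.5 mm, inside the next larger; cover flat on the body, within 6 mm and 7 deg of square; all at rest (z of strainer_mouth in the frame of fixture_seat between 0.0435 and 0.0495 m and angle between strainer's own x axis and vertical below 0.07 rad and x of strainer in the frame of fixture_seat between -0.0365 and -0.03 m and y of strainer in the frame of fixture_seat between -0.02 and 0.02 m and value of joint jaw below 0.0685 m and x of basket_a in the frame of strainer_mouth below -0.0335 m and horizontal distance between each of basket_a, cover and strainer_mouth below 0.006 m and angle between each of basket_a, basket_b, basket_c, basket_d's own z axis and vertical below 0.15 rad and linear speed of each of basket_a, basket_b, basket_c, basket_d, cover, strainer below 0.02 m/s and x of basket_b in the frame of strainer_mouth below -0.0305 m and horizontal distance between basket_b and strainer_mouth below 0.01 m and x of basket_c in the frame of strainer_mouth below -0.0275 m and horizontal distance between basket_c and strainer_mouth below 0.015 m and x of basket_d in the frame of strainer_mouth below -0.0245 m and horizontal distance between basket_d and strainer_mouth below 0.018 m and horizontal distance between basket_a and basket_b below 0.007 m and horizontal distance between basket_b and basket_c below 0.007 m and horizontal distance between basket_c and basket_d below 0.007 m and x of cover in the frame of strainer_mouth between -0.003 and 0.003 m and angle between cover's own z axis and vertical below 0.06 rad and (angle between the x axis of cover and the x axis of fixture_seat, either way round below 0.12 rad or angle between the x axis of cover and the y axis of fixture_seat, either way round below 0.12 rad)); the robot touches nothing.
It fails at once if the oil bottle is shifted more than 3 cm or tipped over (distance of oil_bottle from where it was at the start of the episode above 0.03 m or angle between oil_bottle's own z axis and vertical above 0.5 rad).
It fails at once if the screwdriver is shifted more than 3 cm (distance of screwdriver from where it was at the start of the episode above 0.03 m).
It fails at once if the soap carton is shifted more than 3 cm or tipped over (distance of soap_carton from where it was at the start of the episode above 0.03 m or angle between soap_carton's own z axis and vertical above 0.5 rad).
Of basket_a, basket_b, basket_c, basket_d only 2 to 4 are there at a start; the rules pass over those that are not, and their reading is None.
At some moment in a run one of basket_a, basket_b, basket_c, basket_d may be knocked a few centimetres aside while the robot is not near it.
Once in a run the grip may slacken for a moment while it holds something.
It also fails if it takes over 210 s, if anything falls off the work surface, if the arm or the gripper's body presses on something with over 40 N, if the wrist force passes 120 N, or if a joint passes its speed limit or range.

## Working session

There is one attempt and no reset: what is moved stays moved. The work goes in short steps, Python scripts to look and compute and a tool call to move; the robot and the scene stay as the last step left them, time stands still between calls to the robot, and variables do not carry over. Pictures are saved under pics/ and viewed, about 12 in all and at most 16, crops included, and the job is handed in when it is done.

Besides the shell and the picture viewer there is one more tool, called after "Call:" by a JSON object that holds its "method" and its "body", one argument or row to a line. apply_moves: Moves the arm, as the interface text tells. Its arguments: {"type":"object","properties":{"targets":{"type":"string"},"force":{"type":"number"}},"required":["targets"]}

```bash
mkdir -p pics; ls; cat > h.py <<'E'
from bench import *
import numpy as np, cv2
from scipy.spatial.transform import Rotation as R
def cam(name):
    m=camera_model(name)
    return m
E
python3 - <<'E'
from h import *
print(sense())
for c in ("scene","top","wrist"):
    m=camera_model(c); print(c,m)
    im=snapshot(c); cv2.imwrite(f"pics/{c}0.png",im[:,:,::-1])
for q in ["strainer","strainer_mouth","fixture","jaw_handle","basket_a","cover","oil_bottle","screwdriver","soap_carton"]:
    for c in ("top","scene"):
        print(q,c,[(np.round(d["at"]).tolist(),round(d["confidence"],2)) for d in place_of(c,q)])
E
```

```text
pics
{'time': 0.0, 'joint_pos': array([-7.62241621e+01,  7.51318535e+00,  8.53317703e+01,  5.80148952e-04,
        8.72612300e+01, -4.89349507e+00]), 'qd': array([ 0.043479  ,  0.02880147,  0.02637453,  0.03822582, -0.00748084,
       -0.07553306]), 'joint_efforts': array([-5.43915721e-04, -5.69400537e+01, -5.00543725e+01, -1.97142240e-04,
        1.50649360e-02, -4.78407372e-06]), 'tool_pos': array([ 191.94931992, -567.87313791,  230.24060373]), 'tcp_rot': array([-1.79990365e+02,  1.05749102e-01, -7.13306864e+01]), 'ft_force': array([-0.36930305,  0.32877882, -0.02721168]), 'wrist_torque': array([0.03394788, 0.01301321, 0.0664534 ]), 'finger_gap': 85.50851630818764}
scene {'fx': 491.3563930375178, 'fy': 491.3563930375178, 'cx': 315.8168557586083, 'cy': 236.13770275633746, 'position': array([1396.64572032,  -28.05648229,  912.56588602]), 'attitude': array([43.91488293,  0.70928123, 85.56430894])}
top {'fx': 542.7159040612431, 'fy': 542.7159040612431, 'cx': 318.74798160397137, 'cy': 235.2305997748202, 'position': array([ 417.36937094,   22.85322417, 1541.89392444]), 'attitude': array(
[... 701 characters left out ...]
]
fixture top [([251.0, 428.0], 0.92)]
fixture scene [([263.0, 182.0], 0.93)]
jaw_handle top [([269.0, 441.0], 0.65)]
jaw_handle scene [([225.0, 162.0], 0.68)]
basket_a top [([240.0, 213.0], 0.82), ([299.0, 263.0], 0.58)]
basket_a scene [([252.0, 424.0], 0.92), ([214.0, 362.0], 0.52)]
cover top [([217.0, 353.0], 0.9), ([236.0, 322.0], 0.58)]
cover scene [([294.0, 260.0], 0.89), ([268.0, 304.0], 0.79), ([252.0, 171.0], 0.17)]
oil_bottle top [([251.0, 424.0], 0.66), ([250.0, 143.0], 0.56)]
oil_bottle scene [([241.0, 496.0], 0.83)]
screwdriver top [([186.0, 314.0], 0.78)]
screwdriver scene [([314.0, 316.0], 0.58)]
soap_carton top [([238.0, 487.0], 0.56)]
soap_carton scene [([278.0, 98.0], 0.8)]
```

View pics/top0.png

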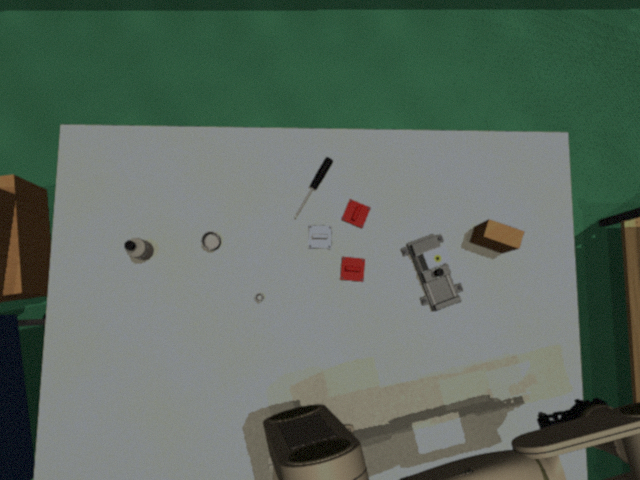

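View pics/scene0.png

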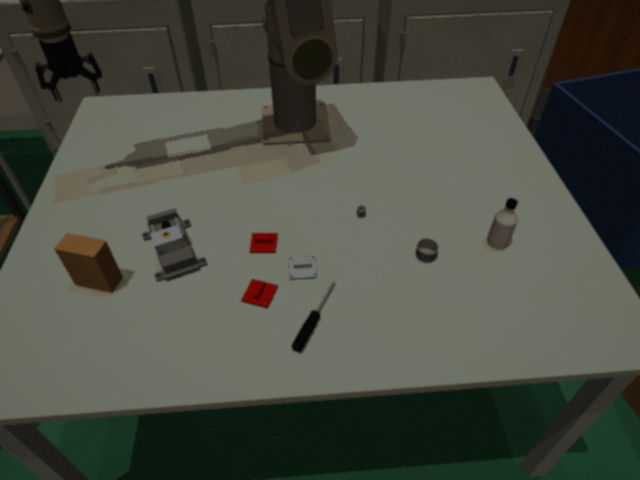

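Top view: two baskets, at (241,211) large and (297,259) small. Cover candidates are the white one (237,320) and the red look-alikes (213,356) and (269,352); by the description I choose the white one. The fixture is at (271,432), with its handle at (271,438) on the robot's side.

```bash
cat > h.py <<'E'
from bench import *
import numpy as np, cv2, sys
from scipy.spatial.transform import Rotation as R
def camT(name,s=None):
    m=camera_model(name)
    if name=="wrist":
        s=s or sense(); T=np.eye(4); T[:3,:3]=R.from_euler('xyz',s['tcp_rot'],degrees=True).as_matrix(); T[:3,3]=s['tool_pos']
        return m,T@m['T_tool_cam']
    T=np.eye(4); T[:3,:3]=R.from_euler('xyz',m['attitude'],degrees=True).as_matrix(); T[:3,3]=m['position']
    return m,T
def p2w(name,at,z,s=None):
    m,T=camT(name,s); r,c=at
    d=T[:3,:3]@np.array([(c-m['cx'])/m['fx'],-(r-m['cy'])/m['fy'],-1])
    return T[:3,3]+d*(z-T[2,3])/d[2]
def w2p(name,p,s=None):
    m,T=camT(name,s); q=np.linalg.inv(T)@np.append(p,1)
    return np.array([m['cy']+m['fy']*q[1]/q[2], m['cx']-m['fx']*q[0]/q[2]])
def down(yaw,tilt=0):
    "tool down, jaw axis (tool x) at world yaw; tilt about tool x, deg"
    x=np.array([np.cos(np.radians(yaw)),np.sin(np.radians(yaw)),0]); z=np.array([0,0,-1.]); y=np.cross(z,x)
    return R.from_matrix(np.c_[x,y,z])*R.from_rotvec([np.radians(tilt),0,0])
def go(p,rot=None):
    "tool-frame rotvec(rad) and shift(cm) from the measured pose to p (mm), rot"
    s=sense(); c=R.from_euler('xyz',s['tcp_rot'],degrees=True); rot=rot or c
    return np.round((c.inv()*rot).as_rotvec(),4).tolist(), np.round(c.inv().apply(np.array(p)-s['tool_pos'])/10,2).tolist()
def st():
    s=sense(); print('t',round(s['time'],2),'tcp',np.round(s['tool_pos'],1),np.round(s['tcp_rot'],2),'F',np.round(s['ft_force'],1),'gap',round(s['finger_gap'],1),'j',np.round(s['joint_pos'],0))
E
python3 - <<'E'
from h import *
for n,c,at,z in [("bigtop","top",(241,211),36),("bigscene","scene",(252,427),20),("small","top",(297,259),27),("smalls","scene",(211,361),15),("cover","top",(237,320),20),("covers","scene",(268,303),10),("handle","top",(270,438),82),("handles","scene",(225,164),82),("fixedjaw end","top",(238,426),46),("end block","top",(305,442),30),("bottle","top",(240,130),140),("carton","top",(225,495),130)]:
    print(n,np.round(p2w(c,at,z)))
E
```

```text
bigtop [602. 291.  36.]
bigscene [617. 293.  20.]
small [448. 154.  27.]
smalls [452. 155.  15.]
cover [619. -13.  20.]
covers [632. -11.  10.]
handle [ 524. -332.   82.]
handles [ 529. -338.   82.]
fixedjaw end [ 616. -309.   46.]
end block [ 431. -354.   30.]
bottle [589. 481. 140.]
carton [ 642. -475.  130.]
```

```bash
python3 - <<'E'
from h import *
print(go([590,-320,240],down(-75.5)))
E
```

```text
([-0.0, -0.0, 0.0727], [-10.8, -45.65, -0.87])
```

Call:
{"method": "apply_moves", "body": {
  "targets": "0 0 0.015 -1.1 -4.5 -0.1 8.5;0 0 0.03 -2.2 -9 -0.2 8.5;0 0 0.045 -3.3 -13.5 -0.3 8.5;0 0 0.06 -4.3 -18 -0.3 8.5;0 0 0.073 -5.4 -22.5 -0.4 8.5",
  "force": 40
}}

```text
time: 1.55
tool_pos: [389.3, -444.1, 235.4]
tcp_rot: [-180.0, -0.0, -75.6]
ft_force: [1.1, -1.1, -0.5]
finger_gap: 85.1
```

Call:
{"method": "apply_moves", "body": {
  "targets": "0 0 0 -1.5 -4.5 -0.1 8.5;0 0 0 -3 -9 -0.2 8.5;0 0 0 -5 -14 -0.3 8.5;0 0 0 -6.5 -18 -0.4 8.5;0 0 0 -7 -22.8 -0.4 8.5"
}}

```text
time: 2.05
tool_pos: [592.7, -318.5, 240.0]
tcp_rot: [-180.0, -0.0, -75.5]
ft_force: [0.4, -1.2, 0.5]
finger_gap: 85.2
```

```bash
python3 - <<'E'
from h import *
st(); s=sense()
im=snapshot("wrist"); cv2.imwrite("pics/w1.png",im[:,:,::-1])
for q,z in [("strainer",49),("strainer_mouth",49),("fixture",0),("jaw_handle",82)]:
    print(q,[(np.round(d["at"]).tolist(),round(d["confidence"],2),np.round(p2w("wrist",d["at"],z,s))) for d in place_of("wrist",q)])
E
```

```text
t 2.05 tcp [ 592.7 -318.5  240. ] [-1.7997e+02 -2.0000e-02 -7.5470e+01] F [ 0.4 -1.2  0.5] gap 85.2 j [-33.  19.  72.   0.  90.  43.]
strainer [([240.0, 322.0], 0.7, array([ 564., -329.,   49.]))]
strainer_mouth [([216.0, 322.0], 0.74, array([ 587., -323.,   49.]))]
fixture [([210.0, 312.0], 0.76, array([ 579., -314.,    0.]))]
jaw_handle [([298.0, 321.0], 0.95, array([ 522., -338.,   82.]))]
```

View pics/w1.png

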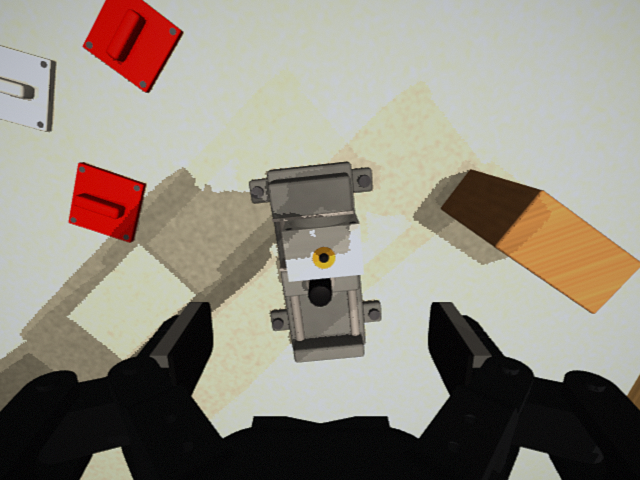

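The fixture fills (265–370, 160–360) with the plug at (324,258) and the handle at (320,292). The jaw axis is turned a few degrees from the tool. I'll use the four ear bolts for its yaw.

```bash
python3 - <<'E'
from h import *
im=cv2.imread("pics/w1.png"); cv2.imwrite("pics/w1c.png",cv2.resize(im[150:370,230:400],None,fx=3.5,fy=2.7,interpolation=cv2.INTER_CUBIC)[:600])
s=sense()
P=[p2w("wrist",a,15,s) for a in [(192,259),(181,363),(320,280),(310,373)]]
for p in P: print(np.round(p))
fx=(P[0]+P[1]-P[2]-P[3]); fy=(P[0]+P[2]-P[1]-P[3])
print(np.degrees(np.arctan2(fx[1],fx[0])),np.degrees(np.arctan2(fy[1],fy[0]))-90)
print(p2w("wrist",(258,324),82,s),"plug", p2w("wrist",(293,320),82,s),"handle")
E
```

```text
[ 585. -260.   15.]
[ 622. -357.   15.]
[ 451. -311.   15.]
[ 488. -407.   15.]
20.945000808138005 20.95039558406671
[ 557.38728975 -333.02413139   82.        ] plug [ 524.63288324 -337.94384743   82.        ] handle
```

View pics/w1c.png

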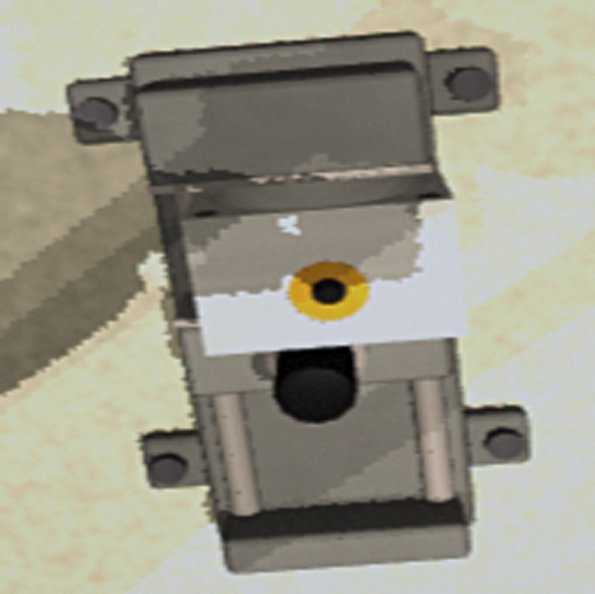

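Fixture yaw is about 21°, and the handle's top is near (523,-338.5,82). The body sits about 7 mm towards -y along the jaws. I'll pinch the handle along the fixture's y.

```bash
python3 - <<'E'
from h import *
print(go([521,-339,120],down(-69)))
E
```

```text
([0.0009, 0.0004, -0.113], [0.05, 7.24, 11.89])
```

Call:
{"method": "apply_moves", "body": {
  "targets": "0 0 -0.03 0 2 3 8.5;0 0 -0.06 0 4 6 8.5;0 0 -0.09 0 6 9 8.5;0 0 -0.113 0 7.2 11.9 8.5;0 0 -0.113 0 7.2 11.9 8.5"
}}

```text
time: 2.8
tool_pos: [516.3, -337.9, 115.7]
tcp_rot: [179.7, 0.4, -69.2]
ft_force: [-1.0, 0.6, -0.2]
finger_gap: 85.3
```

Call:
{"method": "apply_moves", "body": {
  "targets": "0 0 0 0 0 0 8.5;0 0 0 0 0 0 8.5;0 0 0 0 0 0 8.5;0 0 0 0 0 0 8.5;0 0 0 0 0 0 8.5"
}}

```text
time: 3.3
tool_pos: [522.2, -338.6, 121.2]
tcp_rot: [-180.0, -0.1, -69.0]
ft_force: [0.2, -0.2, 0.5]
finger_gap: 85.0
```

```bash
python3 - <<'E'
from h import *
st(); s=sense(); snapshot("wrist")
for q,z in [("jaw_handle",82)]:
    print(q,[(np.round(d["at"]).tolist(),round(d["confidence"],2),np.round(p2w("wrist",d["at"],z,s))) for d in place_of("wrist",q)])
print(w2p("wrist",[523,-338.5,82],s)); print(go([521,-339,52],down(-69)))
E
```

```text
t 3.3 tcp [ 522.2 -338.6  121.2] [-1.7996e+02 -6.0000e-02 -6.9020e+01] F [ 0.2 -0.2  0.5] gap 85.0 j [-38.  15.  88.   0.  76.  31.]
jaw_handle [([271.0, 317.0], 0.95, array([ 522., -337.,   82.]))]
[270.03434245 319.55719051]
([-0.0003, -0.0004, -0.0004], [0.02, 0.1, 6.86])
```

Call:
{"method": "apply_moves", "body": {
  "targets": "0 0 0 0 0.1 2 8.5;0 0 0 0 0.2 4 8.5;0 0 0 0 0.2 6 8.5;0 0 0 0 0.2 6.8 8.5;0 0 0 0 0.2 6.8 8.5",
  "force": 30
}}

```text
time: 3.9
tool_pos: [518.6, -338.3, 50.7]
tcp_rot: [179.9, 0.2, -69.0]
ft_force: [-0.8, 0.7, -0.2]
finger_gap: 84.8
```

Call:
{"method": "apply_moves", "body": {
  "targets": "0 0 0 0 0 0 1.8;0 0 0 0 0 0 1.8;0 0 0 0 0 0 1.8;0 0 0 0 0 0 1.8;0 0 0 0 0 0 1.8"
}}

```text
time: 4.4
tool_pos: [519.4, -337.6, 53.1]
tcp_rot: [-180.0, 0.2, -69.0]
ft_force: [-5.9, 12.2, 10.3]
finger_gap: 21.2
```

Call:
{"method": "apply_moves", "body": {
  "targets": "0 0 0 0 0 0 1.8;0 0 0 0 0 0 1.8;0 0 0 0 0 0 1.8;0 0 0 0 0 0 1.8;0 0 0 0 0 0 1.8"
}}

```text
time: 4.9
tool_pos: [519.4, -337.6, 53.1]
tcp_rot: [180.0, 0.2, -69.0]
ft_force: [-5.5, 9.9, 10.3]
finger_gap: 21.1
```

Call:
{"method": "apply_moves", "body": {
  "targets": "0 0 0 0 0.7 0 1.8;0 0 0 0 1.5 0 1.8;0 0 0 0 2.3 0 1.8;0 0 0 0 3.1 0 1.8;0 0 0 0 3.9 0 1.8"
}}

```text
time: 5.4
tool_pos: [484.1, -350.9, 53.1]
tcp_rot: [-179.9, 0.1, -69.0]
ft_force: [1.6, 12.0, 6.8]
finger_gap: 20.9
```

Call:
{"method": "apply_moves", "body": {
  "targets": "0 0 0 0 0.1 0 1.8;0 0 0 0 0.1 0 1.8;0 0 0 0 0.1 0 1.8;0 0 0 0 0.1 0 8.5;0 0 0 0 0.1 0 8.5"
}}

```text
time: 5.9
tool_pos: [482.4, -353.6, 52.6]
tcp_rot: [-180.0, -0.0, -69.0]
ft_force: [0.6, -0.4, 0.0]
finger_gap: 49.1
```

Call:
{"method": "apply_moves", "body": {
  "targets": "0 0 0 0 0 0 8.5;0 0 0 0 0 0 8.5;0 0 0 0 0 0 8.5;0 0 0 0 0 -0.3 8.5;0 0 0 0 0 -1 8.5"
}}

```text
time: 6.4
tool_pos: [481.8, -353.2, 61.9]
tcp_rot: [180.0, 0.1, -69.0]
ft_force: [0.4, 0.3, -0.2]
finger_gap: 84.9
```

Call:
{"method": "apply_moves", "body": {
  "targets": "0 0 0 0 0 -2 8.5;0 0 0 0 -1 -5 8.5;0 0 0 0 -3 -9 8.5;0 0 0 0 -6 -13 8.5;0 0 0 0 -7 -17 8.5"
}}

```text
time: 6.9
tool_pos: [549.3, -327.2, 234.7]
tcp_rot: [-179.9, -0.0, -69.0]
ft_force: [0.5, -0.4, 0.8]
finger_gap: 85.2
```

```bash
python3 - <<'E'
from h import *
st(); s=sense(); im=snapshot("wrist"); cv2.imwrite("pics/w2.png",im[:,:,::-1])
for q,z in [("jaw_handle",82),("strainer",49)]:
    print(q,[(np.round(d["at"]).tolist(),round(d["confidence"],2),np.round(p2w("wrist",d["at"],z,s))) for d in place_of("wrist",q)])
E
```

```text
t 6.9 tcp [ 549.3 -327.2  234.7] [-1.7993e+02 -3.0000e-02 -6.8980e+01] F [ 0.5 -0.4  0.8] gap 85.2 j [-35.  13.  78.   0.  88.  34.]
jaw_handle []
strainer [([199.0, 325.0], 0.69, array([ 561., -328.,   49.]))]
```

View pics/w2.png

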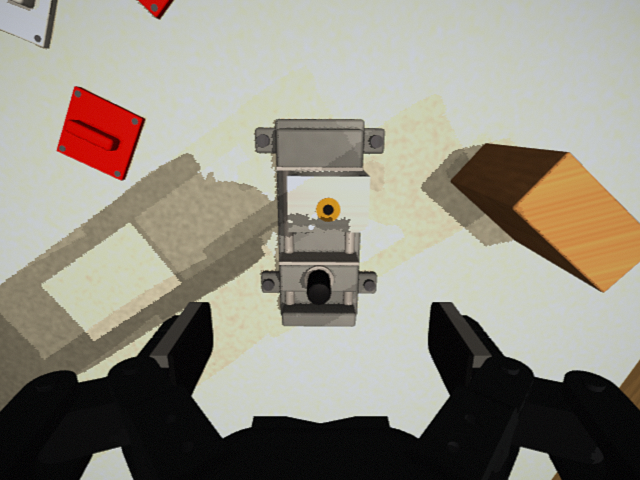

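The jaw is drawn back; the plug is at (328,210), with the fixture's centre line at column ~319. Next I'll grasp the body's y sides with the tool leaned 40° over the fixed jaw. That lets a 90° turn set it mouth up on the open table at a 50° lean, and I regrasp it from above there.

```bash
cat >> h.py <<'E'
YF=21.0; FX=np.array([np.cos(np.radians(YF)),np.sin(np.radians(YF)),0]); FY=np.array([-FX[1],FX[0],0]); FZ=np.array([0,0,1.])
E
python3 - <<'E'
from h import *
s=sense(); O=np.array([581.3,-315.4,0])
def f(n,at,z):
    p=p2w("wrist",at,z,s); d=p-O; print(n,np.round(p,1),"fix",np.round([d@FX,d@FY],1))
f("plug",(209.5,328),82); f("jawtopL",(169,276),46); f("jawtopR",(167,364),46); f("handle",(293,318.5),82)
f("jawbackL",(122,276),46);f("jawbackR",(120,364),46)
f("bodyTL",(177,287),82);f("bodyTR",(177,370),82);f("bodyBL",(232,288),82);f("bodyBR",(234,370),82)
for r,c in[(141,266),(140,375),(284,268),(283,370)]: f("bolt",(r,c),15)
E
```

```text
plug [ 560.4 -334.1   82. ] fix [-26.2 -10. ]
jawtopL [ 571.2 -281.2   46. ] fix [ 2.9 35.6]
jawtopR [ 600.9 -353.8   46. ] fix [  4.6 -42.9]
handle [ 487.6 -353.6   82. ] fix [-101.2   -2.1]
jawbackL [ 609.1 -268.1   46. ] fix [42.9 34.2]
jawbackR [ 637.8 -338.2   46. ] fix [ 44.5 -41.6]
bodyTL [ 573.5 -293.7   82. ] fix [ 0.5 23. ]
bodyTR [ 597.3 -355.9   82. ] fix [  0.4 -43.5]
bodyBL [ 530.6 -309.8   82. ] fix [-45.3  23.4]
bodyBR [ 553.5 -374.7   82. ] fix [-47.2 -45.4]
bolt [ 588.4 -261.7   15. ] fix [25.9 47.6]
bolt [ 626.5 -358.5   15. ] fix [ 26.8 -56.4]
bolt [ 448.8 -310.9   15. ] fix [-122.1   51.7]
bolt [ 488.6 -412.4   15. ] fix [-121.3  -57.4]
```

```bash
sed -i 's/YF=21.0/YF=20.6/' h.py; python3 - <<'E'
from h import *
rot=down(YF-90,-40); g=np.array([567,-332,61]); zt=rot.as_matrix()[:,2]
print(zt, zt@FX)
print(go(g+19*zt-zt*90,rot), (g+19*zt))
E
```

```text
[-0.60168747 -0.22615945 -0.76604444] -0.6427876096865394
([-0.7029, -0.0094, 0.0048], [0.8, -5.98, 12.27]) [ 555.56793804 -336.29702959   46.44515558]
```

Call:
{"method": "apply_moves", "body": {
  "targets": "-0.14 0 0 0.1 -1.5 2 8.5;-0.28 0 0 0.3 -3 4 8.5;-0.42 -0.004 0 0.5 -4.5 6.5 8.5;-0.56 -0.007 0.003 0.7 -6 9 8.5;-0.703 -0.009 0.005 0.8 -6 12.3 8.5",
  "force": 80
}}

```text
time: 7.55
tool_pos: [608.2, -314.2, 113.0]
tcp_rot: [140.6, 0.2, -69.4]
ft_force: [1.0, -1.3, -0.6]
finger_gap: 85.2
```

Call:
{"method": "apply_moves", "body": {
  "targets": "0 0 0 0 0 0 8.5;0 0 0 0 0 0 8.5;0 0 0 0 0 0 8.5;0 0 0 0 0 0 8.5;0 0 0 0 0 0 8.5"
}}

```text
time: 8.05
tool_pos: [609.2, -316.8, 122.2]
tcp_rot: [141.4, -0.2, -69.5]
ft_force: [0.2, -0.2, 1.0]
finger_gap: 84.8
```

```bash
python3 - <<'E'
from h import *
st(); s=sense()
im=snapshot("wrist"); cv2.imwrite("pics/w3.png",im[:,:,::-1])
rot=down(YF-90,-40); g=np.array([567,-332,61]); zt=rot.as_matrix()[:,2]
print(go(g+19*zt,rot))
O=np.array([581.3,-315.4,0])
for x,y,z in [(0,23,82),(0,-43,82),(-46,23,82),(-46,-43,82),(-23,-10,82)]:
    print(w2p("wrist",O+x*FX+y*FY+[0,0,z],s).round())
E
```

```text
t 8.05 tcp [ 609.2 -316.8  122.2] [141.4   -0.16 -69.53] F [ 0.2 -0.2  1. ] gap 84.8 j [-19.  57.  39. -26. 114.  46.]
([-0.0224, 0.0004, -0.0023], [-0.0, -0.22, 9.33])
[257. 257.]
[256. 378.]
[294. 267.]
[294. 369.]
[277. 318.]
```

View pics/w3.png

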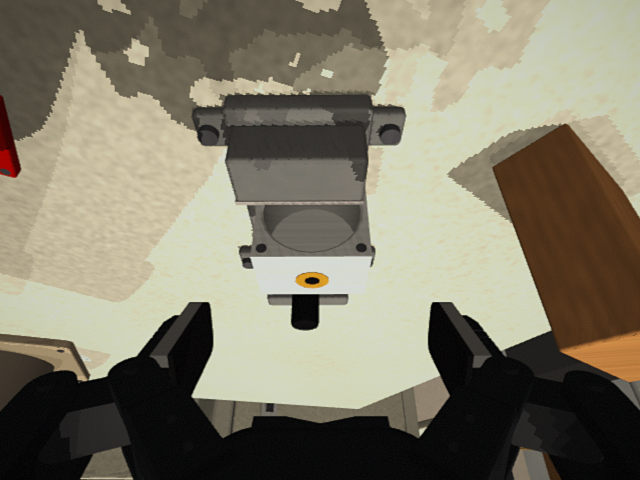

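The leaned view shows the mouth towards the fixed jaw and the plug at (312,280). The body is about 3 mm left of the tool's centre line, so I correct that and advance.

Call:
{"method": "apply_moves", "body": {
  "targets": "-0.01 0 0 -0.15 -0.1 2 8.5;-0.022 0 0 -0.25 -0.2 4 8.5;-0.022 0 0 -0.25 -0.2 6 8.5;-0.022 0 0 -0.25 -0.2 8 8.5;-0.022 0 0 -0.25 -0.2 9.3 8.5"
}}

```text
time: 8.6
tool_pos: [551.5, -332.8, 41.2]
tcp_rot: [139.6, 0.3, -69.5]
ft_force: [-0.4, 0.6, -0.2]
finger_gap: 84.9
```

Call:
{"method": "apply_moves", "body": {
  "targets": "0 0 0 0 0 0 8.5;0 0 0 0 0 0 6.3;0 0 0 0 0 0 6.3;0 0 0 0 0 0 6.3;0 0 0 0 0 0 6.3"
}}

```text
time: 9.1
tool_pos: [553.6, -332.3, 42.0]
tcp_rot: [139.6, 0.2, -69.4]
ft_force: [0.7, 1.4, 7.5]
finger_gap: 65.4
```

```bash
python3 - <<'E'
from h import *
st()
rot=down(YF-90,-40); g=np.array([567,-332,61]); zt=rot.as_matrix()[:,2]
print(go(g+19*zt,rot))
print(go(g+19*zt+np.array([0,0,110]),rot))
E
```

```text
t 9.1 tcp [ 553.6 -332.3   42. ] [139.59   0.21 -69.43] F [0.7 1.4 7.5] gap 65.4 j [-21.  54.  52. -27. 104.  48.]
([0.0071, 0.0031, 0.0019], [0.44, 0.25, -0.37])
([0.0071, 0.0031, 0.0019], [0.4, 7.39, -8.75])
```

Call:
{"method": "apply_moves", "body": {
  "targets": "0 0 0 0 0.35 -0.4 6.2;0 0 0 0 1.4 -1.7 6.2;0 0 0 0 3 -3.5 6.2;0 0 0 0 5 -5.9 6.2;0 0 0 0 7.1 -8.4 6.2"
}}

```text
time: 9.6
tool_pos: [552.7, -332.4, 151.8]
tcp_rot: [139.5, 0.4, -69.4]
ft_force: [0.0, -0.3, -3.3]
finger_gap: 65.0
```

Call:
{"method": "apply_moves", "body": {
  "targets": "0 0 0 0 0 0 6.2;0 0 0 0 0 0 6.2;0 0 0 0 0 0 6.2;0 0 0 0 0 0 6.2;0 0 0 0 0 0 6.2"
}}

```text
time: 10.1
tool_pos: [551.9, -332.2, 147.3]
tcp_rot: [139.3, 0.5, -69.4]
ft_force: [-0.1, -0.6, -3.5]
finger_gap: 65.4
```

```bash
python3 - <<'E'
from h import *
st()
# target: body centre over (470,-200), body up; grasp = centre -7.6FX +3.2 z
for tilt,p,h in ((5,(540,-270),120),(50,(470,-200),120),(50,(470,-200),3)):
    rot=down(YF-90,tilt); zt=rot.as_matrix()[:,2]
    g=np.array([*p,23+3.2+h])-7.6*FX
    print(tilt,go(g+19*zt,rot),(g+19*zt).round(1))
E
```

```text
t 10.1 tcp [ 551.9 -332.2  147.3] [139.33   0.52 -69.45] F [-0.1 -0.6 -3.5] gap 65.4 j [-22.  48.  50. -28. 112.  44.]
5 ([0.7971, 0.0091, 0.0021], [-6.22, -1.7, 1.25]) [ 534.4 -272.1  127.3]
50 ([1.5825, 0.0099, -0.0017], [-15.24, 0.81, 2.63]) [ 476.5 -197.6  134. ]
50 ([1.5825, 0.0099, -0.0017], [-15.13, -6.81, 11.51]) [ 476.5 -197.6   17. ]
```

Call:
{"method": "apply_moves", "body": {
  "targets": "0.13 0 0 -1.2 -0.3 0.2 6.2;0.26 0 0 -2.4 -0.6 0.4 6.2;0.4 0.003 0 -3.7 -1 0.6 6.2;0.54 0.006 0.001 -5 -1.3 0.9 6.2;0.68 0.009 0.002 -6.2 -1.7 1.2 6.2"
}}

```text
time: 10.6
tool_pos: [535.7, -272.0, 129.6]
tcp_rot: [178.7, -0.2, -69.4]
ft_force: [0.3, -0.2, -4.2]
finger_gap: 65.2
```

```bash
python3 - <<'E'
from h import *
st()
for tilt,p,h in ((50,(470,-200),90),):
    rot=down(YF-90,tilt); zt=rot.as_matrix()[:,2]
    g=np.array([*p,23+3.2+h])-7.6*FX
    print(tilt,go(g+19*zt,rot),(g+19*zt).round(1))
E
```

```text
t 10.6 tcp [ 535.7 -272.   129.6] [178.72  -0.2  -69.38] F [ 0.3 -0.2 -4.2] gap 65.2 j [-31.  12.  91.  -1.  78.  39.]
50 ([0.8951, -0.0032, 0.0018], [-9.06, 2.86, 2.59]) [ 476.5 -197.6  104. ]
```

Call:
{"method": "apply_moves", "body": {
  "targets": "0.14 0 0 -1.8 0.6 0.4 6.2;0.28 0 0 -3.6 1.2 0.8 6.2;0.42 0 0 -5.4 1.8 1.4 6.2;0.56 0 0 -7.2 2.4 2 6.2;0.7 -0.002 0.001 -9 2.9 2.6 6.2"
}}

```text
time: 11.1
tool_pos: [475.5, -198.4, 103.9]
tcp_rot: [-141.2, -0.2, -69.4]
ft_force: [-0.6, 0.9, -4.2]
finger_gap: 65.2
```

Call:
{"method": "apply_moves", "body": {
  "targets": "0.1 0 0 0 0 0 6.2;0.19 0 0 0 0 0 6.2;0.19 0 0 0 0 0 6.2;0.19 0 0 0 0 0 6.2;0.19 0 0 0 0 0 6.2"
}}

```text
time: 11.6
tool_pos: [476.5, -199.2, 104.3]
tcp_rot: [-130.7, -0.0, -69.3]
ft_force: [-0.2, 0.6, -3.4]
finger_gap: 65.4
```

```bash
python3 - <<'E'
from h import *
st()
for tilt,p,h in ((50,(470,-200),4),):
    rot=down(YF-90,tilt); zt=rot.as_matrix()[:,2]
    g=np.array([*p,23+3.2+h])-7.6*FX
    print(tilt,go(g+19*zt,rot),(g+19*zt).round(1))
snapshot("top"); im=snapshot("wrist"); cv2.imwrite("pics/w4.png",im[:,:,::-1])
E
```

```text
t 11.6 tcp [ 476.5 -199.2  104.3] [-1.3071e+02 -4.0000e-02 -6.9340e+01] F [-0.2  0.6 -3.4] gap 65.4 j [-62. -12. 133.  56.  65. -20.]
50 ([0.0125, 0.0003, 0.0013], [-0.16, 6.5, 5.67]) [ 476.5 -197.6   18. ]
```

View pics/w4.png

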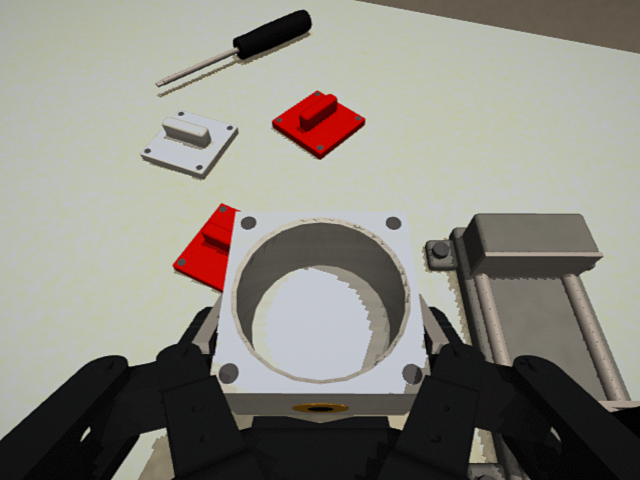

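The body is held mouth up, floor visible, nearly level. Now I lower it.

Call:
{"method": "apply_moves", "body": {
  "targets": "0.005 0 0 0 1.3 1.1 6.2;0.01 0 0 0 2.6 2.2 6.2;0.013 0 0 0 3.9 3.4 6.2;0.013 0 0 0 5.2 4.5 6.2;0.013 0 0 0 6.2 5.4 6.2"
}}

```text
time: 12.2
tool_pos: [477.3, -198.4, 21.1]
tcp_rot: [-129.9, -0.0, -69.3]
ft_force: [-1.0, 0.3, -2.8]
finger_gap: 65.1
```

Call:
{"method": "apply_moves", "body": {
  "targets": "0 0 0 0 0 0 6.2;0 0 0 0 0.1 0.1 6.2;0 0 0 0 0.2 0.2 6.2;0 0 0 0 0.3 0.3 6.2;0 0 0 0 0.3 0.3 6.2"
}}

```text
time: 12.7
tool_pos: [477.3, -198.7, 17.8]
tcp_rot: [-129.8, -0.0, -69.4]
ft_force: [0.3, -0.6, -3.6]
finger_gap: 65.0
```

```bash
python3 -c "
from h import *
st()"
```

```text
t 12.7 tcp [ 477.3 -198.7   17.8] [-1.2985e+02 -5.0000e-02 -6.9380e+01] F [ 0.3 -0.6 -3.6] gap 65.0 j [-62.   2. 133.  63.  58. -35.]
```

Call:
{"method": "apply_moves", "body": {
  "targets": "0 0 0 0 0.08 0.06 6.2;0 0 0 0 0.15 0.13 6.2;0 0 0 0 0.23 0.19 6.2;0 0 0 0 0.23 0.19 6.2;0 0 0 0 0.23 0.19 6.2"
}}

```text
time: 13.2
tool_pos: [477.1, -198.3, 14.3]
tcp_rot: [-129.8, 0.0, -69.4]
ft_force: [0.1, 0.3, -3.1]
finger_gap: 64.9
```

Call:
{"method": "apply_moves", "body": {
  "targets": "0 0 0 0 0.04 0.03 6.2;0 0 0 0 0.08 0.06 6.2;0 0 0 0 0.11 0.1 6.2;0 0 0 0 0.11 0.1 6.2;0 0 0 0 0.11 0.1 6.2"
}}

```text
time: 13.7
tool_pos: [477.2, -198.4, 13.0]
tcp_rot: [-129.8, 0.0, -69.4]
ft_force: [0.2, 0.0, -3.1]
finger_gap: 65.3
```

Call:
{"method": "apply_moves", "body": {
  "targets": "0 0 0 0 0.04 0.03 6.2;0 0 0 0 0.08 0.06 6.2;0 0 0 0 0.11 0.1 6.2;0 0 0 0 0.11 0.1 6.2;0 0 0 0 0.11 0.1 6.2"
}}

```text
time: 14.2
tool_pos: [477.9, -198.5, 12.9]
tcp_rot: [-129.7, -0.0, -69.3]
ft_force: [-8.1, 3.1, 13.1]
finger_gap: 64.8
```

Call:
{"method": "apply_moves", "body": {
  "targets": "0 0 0 0 0.04 0.03 6.2;0 0 0 0 0.08 0.06 6.2;0 0 0 0 0.08 0.06 6.2;0 0 0 0 0.08 0.06 6.2;0 0 0 0 0.08 0.06 6.2"
}}

```text
time: 14.7
tool_pos: [478.3, -198.6, 12.9]
tcp_rot: [-129.6, -0.0, -69.3]
ft_force: [-15.1, 4.1, 24.6]
finger_gap: 65.6
```

Contact made. Release, back off along the tool and come upright.

Call:
{"method": "apply_moves", "body": {
  "targets": "0 0 0 0 -0.08 -0.06 6.8;0 0 0 0 -0.08 -0.06 7.4;0 0 0 0 -0.08 -0.06 8;0 0 0 0 -0.08 -0.06 8.5;0 0 0 0 -0.08 -0.06 8.5"
}}

```text
time: 15.2
tool_pos: [477.2, -198.3, 11.3]
tcp_rot: [-129.9, 0.0, -69.4]
ft_force: [0.1, -0.5, -0.1]
finger_gap: 84.8
```

Call:
{"method": "apply_moves", "body": {
  "targets": "0 0 0 0 0 0 8.5;0 0 0 0 0 -1.5 8.5;0 0 0 0 0 -4 8.5;0 0 0 0 0 -7 8.5;0 0 0 0 0 -10 8.5"
}}

```text
time: 15.7
tool_pos: [404.5, -225.0, 75.8]
tcp_rot: [-129.9, 0.1, -69.3]
ft_force: [0.2, -1.3, -0.2]
finger_gap: 84.6
```

Call:
{"method": "apply_moves", "body": {
  "targets": "-0.1 0 0 0 -3 -3 8.5;-0.24 0 0 0 -6 -5 8.5;-0.38 0 0 0 -9 -6 8.5;-0.52 0 0 0 -11 -6 8.5;-0.66 0 0 0 -13 -6 8.5"
}}

```text
time: 16.2
tool_pos: [441.7, -213.6, 218.0]
tcp_rot: [-167.8, -0.5, -69.5]
ft_force: [-0.0, -0.4, -0.5]
finger_gap: 84.8
```

```bash
python3 - <<'E'
from h import *
st(); print(go([500,-188,200],down(YF-90)))
E
```

```text
t 16.2 tcp [ 441.7 -213.6  218. ] [-167.75   -0.46  -69.54] F [-0.  -0.4 -0.5] gap 84.8 j [-40. -18. 111.  11.  80.  29.]
([-0.2138, -0.0082, -0.0016], [-0.37, -5.83, 3.1])
```

Call:
{"method": "apply_moves", "body": {
  "targets": "-0.1 0 0 -0.1 -2 1 8.5;-0.214 -0.008 -0.002 -0.2 -4 2 8.5;-0.214 -0.008 -0.002 -0.4 -5.8 3.1 8.5;-0.214 -0.008 -0.002 -0.4 -5.8 3.1 8.5;-0.214 -0.008 -0.002 -0.4 -5.8 3.1 8.5"
}}

```text
time: 16.7
tool_pos: [497.7, -185.7, 195.1]
tcp_rot: [-180.0, 0.5, -69.1]
ft_force: [-0.2, -0.4, 0.4]
finger_gap: 84.7
```

```bash
python3 - <<'E'
from h import *
st(); s=sense()
im=snapshot("wrist"); cv2.imwrite("pics/w5.png",im[:,:,::-1])
for q,z in [("strainer",23),("strainer_mouth",46)]:
    print(q,[(np.round(d["at"]).tolist(),round(d["confidence"],2),np.round(p2w("wrist",d["at"],z,s))) for d in place_of("wrist",q)])
print(w2p("wrist",[470,-200,46],s))
E
```

```text
t 16.7 tcp [ 497.7 -185.7  195.1] [-179.96    0.53  -69.15] F [-0.2 -0.4  0.4] gap 84.7 j [-26.  -2.  99.   0.  84.  43.]
strainer [([248.0, 328.0], 0.92, array([ 470., -203.,   23.]))]
strainer_mouth [([254.0, 329.0], 0.79, array([ 473., -202.,   46.]))]
[256.03352829 325.26785561]
```

View pics/w5.png

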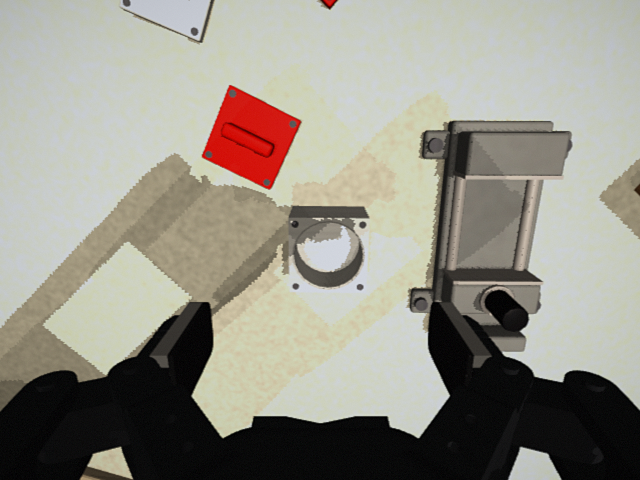

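Body stands mouth up at about (472,-202), square to the tool. Grasp it from above.

```bash
python3 - <<'E'
from h import *
s=sense(); print(p2w("wrist",(255.5,329),46,s)); print(go([472,-202,12],down(YF-90)))
E
```

```text
[ 471.07802081 -204.29822864   46.        ]
([-0.0023, 0.0074, 0.0017], [0.64, 2.94, 18.42])
```

Call:
{"method": "apply_moves", "body": {
  "targets": "0 0.007 0.002 0.5 1.5 3 8.5;0 0.007 0.002 0.7 3 6 8.5;0 0.007 0.002 0.7 3 10 8.5;0 0.007 0.002 0.7 3 13 8.5;0 0.007 0.002 0.7 3 15 8.5"
}}

```text
time: 17.35
tool_pos: [470.3, -202.7, 44.0]
tcp_rot: [-180.0, 0.1, -69.5]
ft_force: [-0.1, 0.5, -0.5]
finger_gap: 84.8
```

Call:
{"method": "apply_moves", "body": {
  "targets": "0 0 0 0 0 1 8.5;0 0 0 0 0 2 8.5;0 0 0 0 0 3 8.5;0 0 0 0 0 3.3 8.5;0 0 0 0 0 3.3 8.5"
}}

```text
time: 17.85
tool_pos: [472.5, -202.3, 12.8]
tcp_rot: [-179.9, 0.0, -69.3]
ft_force: [0.3, 0.5, -0.1]
finger_gap: 85.1
```

Call:
{"method": "apply_moves", "body": {
  "targets": "0 0 0 0 0 0 6.3;0 0 0 0 0 0 6.3;0 0 0 0 0 0 6.3;0 0 0 0 0 0 6.3;0 0 0 0 0 0 6.2"
}}

```text
time: 18.35
tool_pos: [473.4, -202.6, 14.0]
tcp_rot: [-179.8, -0.0, -69.3]
ft_force: [0.1, 0.9, 6.2]
finger_gap: 64.9
```

```bash
python3 - <<'E'
from h import *
st(); 
O=np.array([581.3,-315.4,0])-3.2*FY
print("O",O); t=O-35*FX; print(t, go([t[0],t[1],130],down(YF-90)), go([t[0],t[1],34],down(YF-90)))
E
```

```text
t 18.35 tcp [ 473.4 -202.6   14. ] [-1.7982e+02 -3.0000e-02 -6.9330e+01] F [0.1 0.9 6.2] gap 64.9 j [-29.   7. 110.   0.  63.  40.]
O [ 582.42589327 -318.39539051    0.        ]
[ 549.66380952 -330.70984821    0.        ] ([-0.0032, -0.0005, 0.0012], [14.69, -2.66, -11.58]) ([-0.0032, -0.0005, 0.0012], [14.68, -2.62, -1.98])
```

Call:
{"method": "apply_moves", "body": {
  "targets": "0 0 0 0 0 -1 6.2;0 0 0 0 0 -3 6.2;0 0 0 0 0 -6 6.2;0 0 0 0 0 -9 6.2;0 0 0 0 0 -11.6 6.2"
}}

```text
time: 18.85
tool_pos: [472.0, -202.3, 130.4]
tcp_rot: [-179.9, 0.1, -69.3]
ft_force: [0.9, -0.3, -3.4]
finger_gap: 64.7
```

Call:
{"method": "apply_moves", "body": {
  "targets": "0 0 0 3 -0.5 0 6.2;0 0 0 6 -1 0 6.2;0 0 0 9 -1.5 0 6.2;0 0 0 12 -2 0 6.2;0 0 0 14.7 -2.5 0 6.2"
}}

```text
time: 19.35
tool_pos: [547.6, -332.1, 128.5]
tcp_rot: [-179.9, 0.1, -69.3]
ft_force: [-0.3, -0.3, -3.6]
finger_gap: 64.7
```

Call:
{"method": "apply_moves", "body": {
  "targets": "0 0 0 0 0 1 6.2;0 0 0 0 0 2 6.2;0 0 0 0 0 3 6.2;0 0 0 0 0 3 6.2;0 0 0 0 0 3 6.2"
}}

```text
time: 19.85
tool_pos: [546.9, -330.1, 98.1]
tcp_rot: [-179.9, 0.1, -69.3]
ft_force: [-0.1, -0.1, -3.0]
finger_gap: 64.8
```

```bash
python3 - <<'E'
from h import *
st(); s=sense()
O=np.array([581.3,-315.4,0])-3.2*FY
t=O-36*FX; print(go([t[0],t[1],34],down(YF-90)))
im=snapshot("wrist"); cv2.imwrite("pics/w6.png",im[:,:,::-1])
E
```

```text
t 19.85 tcp [ 546.9 -330.1   98.1] [-1.7994e+02  1.3000e-01 -6.9310e+01] F [-0.1 -0.1 -3. ] gap 64.8 j [-36.  19.  86.   0.  75.  33.]
([-0.001, 0.0022, 0.0016], [0.17, -0.13, 6.41])
```

View pics/w6.png

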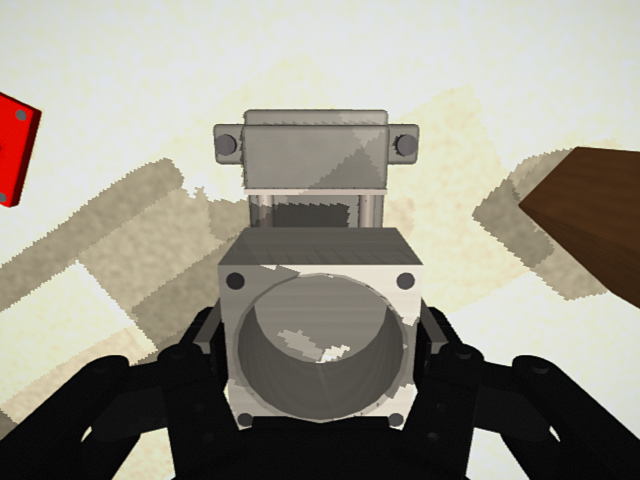

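```bash
python3 - <<'E'
from h import *
s=sense(); O=np.array([581.3,-315.4,0])-3.2*FY
def f(n,at,z):
    d=p2w("wrist",at,z,s)-O; print(n,np.round([d@FX,d@FY],1))
f("jawL",(189,244),46);f("jawR",(189,388),46)
f("botL",(228,243),84.5);f("botR",(228,399),84.5);f("topL",(265,218),130.5);f("topR",(265,424),130.5)
f("boltL",(145,226),15);f("boltR",(145,406),15)
d=s['tool_pos']-O; print("tcp",d@FX,d@FY)
E
```

```text
jawL [ 4.4 40.9]
jawR [  4.5 -35.5]
botL [-6.4 34.4]
botR [ -6.3 -34.2]
topL [-6.1 33.2]
topR [ -6.  -32.9]
boltL [25.5 56.5]
boltR [ 25.6 -50.4]
tcp -37.028681894168734 0.9304505195223491
```

Call:
{"method": "apply_moves", "body": {
  "targets": "0 0 0 -0.1 -0.1 1.3 6.2;0 0 0 -0.1 -0.2 2.6 6.2;0 0 0 -0.1 -0.2 3.9 6.2;0 0 0 -0.1 -0.2 5.2 6.2;0 0 0 -0.1 -0.2 6.3 6.2"
}}

```text
time: 20.4
tool_pos: [548.4, -328.9, 33.6]
tcp_rot: [-180.0, 0.1, -69.3]
ft_force: [-0.9, -0.1, -4.0]
finger_gap: 64.4
```

Call:
{"method": "apply_moves", "body": {
  "targets": "0 0 0 0 0 0 6.2;0 0 0 0 0 0.1 6.2;0 0 0 0 0 0.2 6.2;0 0 0 0 0 0.3 6.2;0 0 0 0 0 0.3 6.2"
}}

```text
time: 20.9
tool_pos: [549.5, -329.6, 33.2]
tcp_rot: [-179.9, 0.0, -69.3]
ft_force: [0.6, -0.0, -3.7]
finger_gap: 64.3
```

Call:
{"method": "apply_moves", "body": {
  "targets": "0 0 0 0 0 0.05 6.2;0 0 0 0 0 0.1 6.2;0 0 0 0 0 0.15 6.2;0 0 0 0 0 0.2 6.2;0 0 0 0 0 0.2 6.2"
}}

```text
time: 21.4
tool_pos: [549.1, -329.3, 30.5]
tcp_rot: [-179.9, 0.1, -69.3]
ft_force: [-0.1, -1.2, -3.2]
finger_gap: 64.5
```

Call:
{"method": "apply_moves", "body": {
  "targets": "0 0 0 0 0 0.05 6.2;0 0 0 0 0 0.1 6.2;0 0 0 0 0 0.15 6.2;0 0 0 0 0 0.15 6.2;0 0 0 0 0 0.15 6.2"
}}

```text
time: 21.9
tool_pos: [549.3, -329.5, 30.0]
tcp_rot: [-179.9, 0.0, -69.3]
ft_force: [-4.1, 4.2, 5.0]
finger_gap: 64.9
```

Call:
{"method": "apply_moves", "body": {
  "targets": "0 0 0 0 0 0.05 6.2;0 0 0 0 0 0.1 6.2;0 0 0 0 0 0.1 6.2;0 0 0 0 0 0.1 6.2;0 0 0 0 0 0.1 6.2"
}}

```text
time: 22.4
tool_pos: [549.4, -329.5, 30.0]
tcp_rot: [-179.9, 0.0, -69.3]
ft_force: [-7.4, 4.7, 13.1]
finger_gap: 64.5
```

Call:
{"method": "apply_moves", "body": {
  "targets": "0 0 0 0 0 -0.2 7;0 0 0 0 0 -0.2 7.7;0 0 0 0 0 -0.2 8.5;0 0 0 0 0 -0.2 8.5;0 0 0 0 0 -0.2 8.5"
}}

```text
time: 22.9
tool_pos: [549.1, -329.3, 30.0]
tcp_rot: [-179.9, 0.1, -69.3]
ft_force: [-0.8, -0.1, -0.4]
finger_gap: 85.2
```

Call:
{"method": "apply_moves", "body": {
  "targets": "0 0 0 0 0 -2 8.5;0 0 0 0 0 -5 8.5;0 0 0 0 0 -9 8.5;0 0 0 0 3 -12 8.5;0 0 0 0 6 -12 8.5"
}}

```text
time: 23.4
tool_pos: [495.4, -352.8, 156.4]
tcp_rot: [-179.6, -0.4, -69.2]
ft_force: [-0.1, -0.7, 0.5]
finger_gap: 85.3
```

```bash
python3 - <<'E'
from h import *
st(); print(go([481,-353.5,53],down(YF-90)))
s=sense(); im=snapshot("wrist"); cv2.imwrite("pics/w7.png",im[:,:,::-1])
for q,z in [("jaw_handle",82),("strainer_mouth",62)]:
    print(q,[(np.round(d["at"]).tolist(),round(d["confidence"],2),np.round(p2w("wrist",d["at"],z,s))) for d in place_of("wrist",q)])
print(w2p("wrist",[482.5,-353,82],s))
E
```

```text
t 23.4 tcp [ 495.4 -352.8  156.4] [-179.62   -0.44  -69.25] F [-0.1 -0.7  0.5] gap 85.3 j [-40.  11.  90.   0.  79.  29.]
([-0.0066, -0.0077, 0.0027], [-0.53, 1.44, 10.33])
jaw_handle [([263.0, 308.0], 0.73, array([ 485., -350.,   82.]))]
strainer_mouth [([152.0, 316.0], 0.87, array([ 549., -331.,   62.]))]
[268.80375661 311.39873131]
```

Call:
{"method": "apply_moves", "body": {
  "targets": "-0.006 -0.007 0.003 -0.5 1.4 2 8.5;-0.006 -0.007 0.003 -0.5 1.4 5 8.5;-0.006 -0.007 0.003 -0.5 1.4 8 8.5;-0.006 -0.007 0.003 -0.5 1.4 10 8.5;-0.006 -0.007 0.003 -0.5 1.4 10.3 8.5",
  "force": 30
}}

```text
time: 24.05
tool_pos: [476.3, -348.2, 42.7]
tcp_rot: [179.6, 0.8, -69.5]
ft_force: [-0.1, -0.2, -0.1]
finger_gap: 85.5
```

Call:
{"method": "apply_moves", "body": {
  "targets": "0 0 0 0 0 0 1.8;0 0 0 0 0 0 1.8;0 0 0 0 0 0 1.8;0 0 0 0 0 0 1.8;0 0 0 0 0 0 1.8"
}}

```text
time: 24.55
tool_pos: [479.3, -352.4, 48.7]
tcp_rot: [179.8, 0.2, -69.5]
ft_force: [2.4, -6.0, -0.4]
finger_gap: 21.2
```

Call:
{"method": "apply_moves", "body": {
  "targets": "0 0 0 0 0 0 1.8;0 0 0 0 -0.4 0 1.8;0 0 0 0 -0.8 0 1.8;0 0 0 0 -1.2 0 1.8;0 0 0 0 -1.2 0 1.8"
}}

```text
time: 25.05
tool_pos: [490.1, -348.3, 48.7]
tcp_rot: [179.8, 0.2, -69.5]
ft_force: [-1.3, -5.3, 2.8]
finger_gap: 20.9
```

Call:
{"method": "apply_moves", "body": {
  "targets": "0 0 0 0 -0.1 0 1.8;0 0 0 0 -0.2 0 1.8;0 0 0 0 -0.3 0 1.8;0 0 0 0 -0.4 0 1.8;0 0 0 0 -0.4 0 1.8"
}}

```text
time: 25.55
tool_pos: [493.5, -347.1, 48.7]
tcp_rot: [179.8, 0.3, -69.5]
ft_force: [-3.0, -4.2, 4.3]
finger_gap: 21.0
```

Call:
{"method": "apply_moves", "body": {
  "targets": "0 0 0 0 -0.1 0 1.8;0 0 0 0 -0.2 0 1.8;0 0 0 0 -0.3 0 1.8;0 0 0 0 -0.4 0 1.8;0 0 0 0 -0.4 0 1.8"
}}

```text
time: 26.05
tool_pos: [496.8, -345.8, 48.6]
tcp_rot: [179.7, 0.3, -69.5]
ft_force: [-5.9, -4.6, 5.4]
finger_gap: 21.1
```

Call:
{"method": "apply_moves", "body": {
  "targets": "0 0 0 0 -0.05 0 1.8;0 0 0 0 -0.1 0 1.8;0 0 0 0 -0.15 0 1.8;0 0 0 0 -0.2 0 1.8;0 0 0 0 -0.2 0 1.8"
}}

```text
time: 26.55
tool_pos: [498.2, -345.2, 48.6]
tcp_rot: [179.7, 0.3, -69.5]
ft_force: [-6.9, -6.3, 6.4]
finger_gap: 20.9
```

Call:
{"method": "apply_moves", "body": {
  "targets": "0 0 0 0 -0.05 0 1.8;0 0 0 0 -0.1 0 1.8;0 0 0 0 -0.15 0 1.8;0 0 0 0 -0.2 0 1.8;0 0 0 0 -0.2 0 1.8"
}}

```text
time: 27.05
tool_pos: [498.3, -345.2, 48.7]
tcp_rot: [179.5, 0.3, -69.6]
ft_force: [-16.0, -8.1, 11.9]
finger_gap: 21.1
```

Call:
{"method": "apply_moves", "body": {
  "targets": "0 0 0 0 -0.05 0 1.8;0 0 0 0 -0.1 0 1.8;0 0 0 0 -0.15 0 1.8;0 0 0 0 -0.15 0 1.8;0 0 0 0 -0.15 0 1.8"
}}

```text
time: 27.55
tool_pos: [498.3, -345.2, 48.7]
tcp_rot: [179.4, 0.4, -69.6]
ft_force: [-23.7, -9.6, 14.6]
finger_gap: 21.3
```

Call:
{"method": "apply_moves", "body": {
  "targets": "0 0 0 0 0.2 0 1.8;0 0 0 0 0.2 0 4;0 0 0 0 0.2 0 6;0 0 0 0 0.2 0 8.5;0 0 0 0 0.2 0 8.5"
}}

```text
time: 28.05
tool_pos: [500.3, -342.2, 46.9]
tcp_rot: [179.8, 0.5, -69.5]
ft_force: [0.3, -0.3, -0.5]
finger_gap: 77.5
```

Call:
{"method": "apply_moves", "body": {
  "targets": "0 0 0 0 0 0 8.5;0 0 0 0 0 -1 8.5;0 0 0 0 0 -4 8.5;0 0 0 0 -3 -8 8.5;0 0 0 0 -7 -12 8.5"
}}

```text
time: 28.55
tool_pos: [562.0, -320.7, 164.5]
tcp_rot: [179.8, 0.4, -69.6]
ft_force: [1.1, -1.6, 0.9]
finger_gap: 85.2
```

Call:
{"method": "apply_moves", "body": {
  "targets": "0 0 0 0 0 0 8.5;0 0 0 0 0 0 8.5;0 0 0 0 0 0 8.5;0 0 0 0 0 0 8.5;0 0 0 0 0 0 8.5"
}}

```text
time: 29.05
tool_pos: [560.9, -320.3, 160.6]
tcp_rot: [179.7, 0.6, -69.6]
ft_force: [0.0, 0.4, -0.1]
finger_gap: 85.1
```

```bash
python3 - <<'E'
from h import *
st(); s=sense(); im=snapshot("wrist"); cv2.imwrite("pics/w8.png",cv2.resize(im[60:340,200:440,::-1],None,fx=2.1,fy=2.1))
np.save("s8.npy",np.r_[s['tool_pos'],s['tcp_rot']])
for q,z in [("jaw_handle",82),("strainer_mouth",62)]:
    print(q,[(np.round(d["at"]).tolist(),round(d["confidence"],2),np.round(p2w("wrist",d["at"],z,s))) for d in place_of("wrist",q)])
snapshot("top"); snapshot("scene")
for c in ("top","scene"):
  for q in ("basket_a","cover"):
    print(c,q,[(np.round(d["at"]).tolist(),round(d["confidence"],2),np.round(p2w(c,d["at"],0))) for d in place_of(c,q)])
E
```

```text
t 29.05 tcp [ 560.9 -320.3  160.6] [179.67   0.57 -69.56] F [ 0.   0.4 -0.1] gap 85.1 j [-34.  17.  81.   0.  82.  35.]
jaw_handle [([332.0, 327.0], 0.89, array([ 506., -346.,   82.]))]
strainer_mouth [([249.0, 328.0], 0.75, array([ 555., -328.,   62.]))]
top basket_a [([243.0, 213.0], 0.83, array([602., 292.,   0.])), ([298.0, 264.0], 0.61, array([447., 143.,   0.]))]
top cover [([267.0, 352.0], 0.93, array([ 537., -105.,    0.])), ([236.0, 316.0], 0.63, array([624.,  -2.,   0.])), ([213.0, 356.0], 0.61, array([ 693., -118.,    0.]))]
scene basket_a [([252.0, 424.0], 0.66, array([600., 293.,   0.])), ([213.0, 361.0], 0.53, array([446., 156.,   0.]))]
scene cover [([297.0, 261.0], 0.72, array([ 704., -113.,   -0.])), ([267.0, 305.0], 0.67, array([622.,  -6.,   0.])), ([244.0, 261.0], 0.65, array([ 535., -113.,    0.]))]
```

View pics/w8.png

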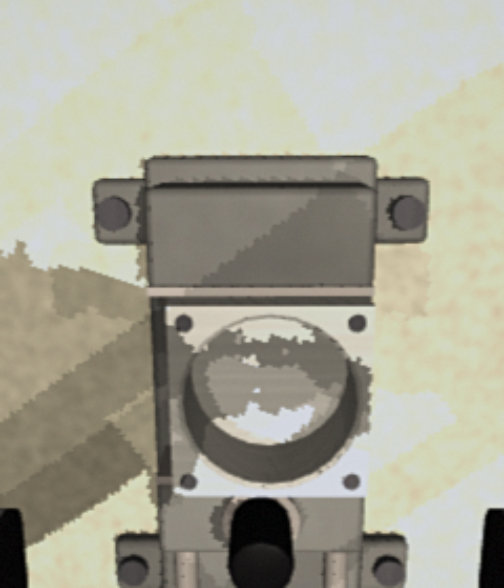

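Body against the fixed jaw, moving jaw touching it, mouth up and roughly central. Now I'll fix the body centre from its four screw holes and go look at the baskets.

```bash
python3 - <<'E'
from h import *
a=np.load("s8.npy"); s=dict(tool_pos=a[:3],tcp_rot=a[3:])
P=np.array([p2w("wrist",(60+r/2.1,200+c/2.1),62,s) for c,r in [(183,323),(357,323),(188,481),(350,481)]])
print(P.round(1),P.mean(0)); v=P[0]-P[1]+P[2]-P[3]; print(np.degrees(np.arctan2(v[1],v[0]))-90)
for p,y in (([602,292],0),([447,150],0)):
    # TCP so the wrist camera looks on p with tool at yaw -69.4
    pass
print(go([602,292,230],down(0)),go([535,230,230],down(YF-90)))
E
```

```text
[[ 568.4 -293.5   62. ]
 [ 587.8 -345.2   62. ]
 [ 517.  -312.9   62. ]
 [ 536.3 -364.2   62. ]] [ 552.40096882 -328.94257745   62.        ]
20.607161648845278
([-0.0011, 0.0094, -1.2132], [-56.02, -25.14, -6.46]) ([0.0041, 0.0079, -0.002], [-52.56, -16.7, -6.45])
```

```bash
python3 - <<'E'
from h import *
print(go([630,303,200],down(YF-90)))
E
```

```text
([0.0041, 0.0079, -0.002], [-56.05, -28.16, -3.47])
```

Call:
{"method": "apply_moves", "body": {
  "targets": "0 0.004 0 -2 -1 -0.8 8.5;0.004 0.008 -0.002 -6 -3 -1.6 8.5;0.004 0.008 -0.002 -10 -5 -2.4 8.5;0.004 0.008 -0.002 -14 -7 -3 8.5;0.004 0.008 -0.002 -18 -9 -3.5 8.5"
}}

```text
time: 30.0
tool_pos: [583.8, -118.9, 198.8]
tcp_rot: [-180.0, -0.0, -69.4]
ft_force: [1.0, -0.1, 0.2]
finger_gap: 85.1
```

Call:
{"method": "apply_moves", "body": {
  "targets": "0 0 0 -4 -2 0 8.5;0 0 0 -8 -4 0 8.5;0 0 0 -12 -6 0 8.5;0 0 0 -16 -8 0 8.5;0 0 0 -20 -10 0 8.5"
}}

```text
time: 30.5
tool_pos: [606.9, 103.8, 198.3]
tcp_rot: [-180.0, -0.0, -69.4]
ft_force: [1.5, -0.5, 0.7]
finger_gap: 85.2
```

Call:
{"method": "apply_moves", "body": {
  "targets": "0 0 0 -4 -2 0 8.5;0 0 0 -8 -4 0 8.5;0 0 0 -12 -6 0 8.5;0 0 0 -16 -8 0 8.5;0 0 0 -18 -9.2 0 8.5"
}}

```text
time: 31.0
tool_pos: [629.0, 306.8, 197.9]
tcp_rot: [-180.0, 0.1, -69.2]
ft_force: [0.4, 0.2, -0.4]
finger_gap: 85.1
```

Call:
{"method": "apply_moves", "body": {
  "targets": "0 0 0 0 0 0 8.5;0 0 0 0 0 0 8.5;0 0 0 0 0 0 8.5;0 0 0 0 0 0 8.5;0 0 0 0 0 0 8.5"
}}

```text
time: 31.5
tool_pos: [629.9, 301.6, 198.3]
tcp_rot: [-180.0, -0.0, -69.5]
ft_force: [0.1, 0.3, 0.7]
finger_gap: 85.2
```

```bash
cat >> h.py <<'E'
def ell(c0,z,s,im,win=70,lo=0,name=None):
    pass
E
python3 - <<'E'
from h import *
st(); s=sense(); im=snapshot("wrist"); cv2.imwrite("pics/w9.png",im[:,:,::-1])
np.save("s9.npy",np.r_[s['tool_pos'],s['tcp_rot']])
for q,z in [("basket_a",0)]:
    print(q,[(np.round(d["at"]).tolist(),round(d["confidence"],2),np.round(p2w("wrist",d["at"],z,s))) for d in place_of("wrist",q)])
E
```

```text
t 31.5 tcp [629.9 301.6 198.3] [-1.800e+02 -1.000e-02 -6.948e+01] F [0.1 0.3 0.7] gap 85.2 j [21. 24. 70. -0. 87. 91.]
basket_a [([232.0, 320.0], 0.82, array([607., 293.,   0.])), ([401.0, 387.0], 0.59, array([450., 154.,   0.]))]
```

View pics/w9.png

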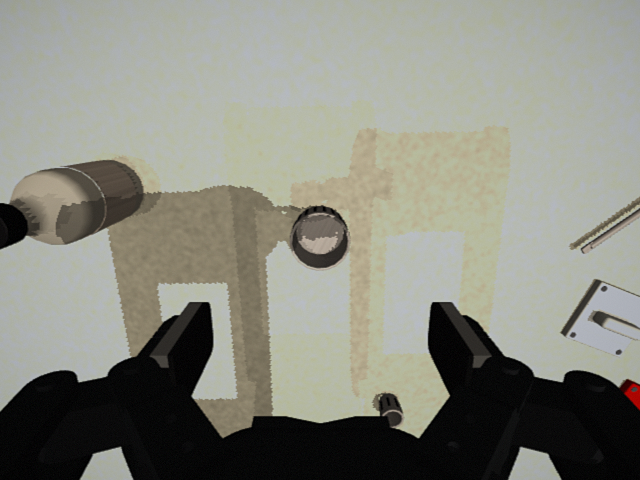

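```bash
python3 - <<'E'
from h import *
a=np.load("s9.npy"); s=dict(tool_pos=a[:3],tcp_rot=a[3:])
for z in (36,33):
    l,r,b=[p2w("wrist",p,z,s) for p in [(240,291.5),(240,348.5),(270.5,320)]]
    print(z,np.linalg.norm(l-r),(l+r)/2,b)
for z in (30,27):
    l,r,b=[p2w("wrist",p,z,s) for p in [(414,382),(412,403.5),(424,393)]]; print(z,np.linalg.norm(l-r),(l+r)/2,b)
im=cv2.imread("pics/w9.png"); g=cv2.cvtColor(im,cv2.COLOR_BGR2GRAY)
print(g[238,280:362].tolist()); print(g[195:285,320].tolist()); print(g[414,372:412].tolist())
E
```

```text
36 49.093764718808245 [610.20674701 293.72441739  36.        ] [583.75651068 283.84329084  36.        ]
33 49.576325392853484 [609.32742796 293.39453196  33.        ] [582.61720253 283.41628019  33.        ]
30 22.027563513028856 [460.55962815 158.26044126  30.        ] [447.89509427 152.39094788  30.        ]
27 22.239906150502144 [458.25468479 156.63106211  27.        ] [445.46806657 150.70498763  27.        ]
[134, 137, 136, 133, 130, 126, 127, 128, 129, 119, 106, 110, 83, 37, 35, 37, 34, 64, 95, 84, 79, 83, 121, 166, 176, 155, 117, 117, 115, 101, 105, 104, 101, 104, 105, 138, 175, 171, 152, 146, 178, 179, 176, 175, 175, 173, 168, 169, 172, 174, 173, 171, 171, 171, 172, 177, 177, 156, 107, 104, 109, 108, 88, 43, 36, 37, 34, 88, 150, 149, 149, 165, 163, 164, 163, 162, 163, 167, 166, 168, 168, 165]
[170, 166, 165, 166, 168, 172, 175, 176, 174, 173, 143, 50, 37, 43, 44, 45, 40, 66, 147, 140, 75, 91, 94, 94, 92, 100, 110, 108, 108, 109, 109, 107, 108, 110, 109, 105, 105, 105, 105, 107, 106, 111, 144, 178, 178, 173, 172, 173, 172, 173, 172, 171, 167, 165, 165, 163, 164, 165, 149, 72, 44, 49, 49, 50, 51, 49, 48, 50, 49, 49, 49, 42, 66, 152, 173, 172, 188, 188, 186, 186, 185, 186, 184, 186, 186, 186, 185, 184, 187, 186]
[183, 184, 185, 181, 180, 184, 187, 153, 37, 28, 76, 128, 138, 106, 71, 52, 48, 48, 47, 48, 46, 44, 43, 40, 40, 36, 37, 56, 104, 138, 145, 159, 183, 179, 178, 176, 178, 178, 178, 177]
```

```bash
python3 - <<'E'
from h import *
a=np.load("s9.npy"); s=dict(tool_pos=a[:3],tcp_rot=a[3:])
f,b=[p2w("wrist",(r,319.3),36,s) for r in (212.5,267.7)]; print(f,b,np.linalg.norm(f-b),(f+b)/2)
c=(f+b)/2; print(go([c[0],c[1],60],down(YF-90)))
E
```

```text
[632.73338714 302.77214571  36.        ] [586.02556988 285.34974172  36.        ] 49.85138266184232 [609.37947851 294.06094372  36.        ]
([-0.0001, -0.0001, -0.001], [0.02, 2.2, 13.83])
```

Big basket rim spans (292–347, 212–268), ~50 mm measured, so basket_a. The small one at (393,410), ~22 mm, is basket_d. Only those two are present.

Call:
{"method": "apply_moves", "body": {
  "targets": "0 0 0 0 1 3 8.5;0 0 0 0 2.2 6 8.5;0 0 0 0 2.3 9 8.5;0 0 0 0 2.3 12 8.5;0 0 0 0 2.3 13.8 8.5",
  "force": 30
}}

```text
time: 32.1
tool_pos: [606.6, 293.8, 57.2]
tcp_rot: [179.8, -0.0, -69.4]
ft_force: [-0.2, -0.0, -0.5]
finger_gap: 85.2
```

Call:
{"method": "apply_moves", "body": {
  "targets": "0 0 0 0 0 1 8.5;0 0 0 0 0 2 8.5;0 0 0 0 0 3 8.5;0 0 0 0 0 3.8 8.5;0 0 0 0 0 3.8 8.5"
}}

```text
time: 32.6
tool_pos: [607.6, 294.5, 21.0]
tcp_rot: [179.9, -0.0, -69.4]
ft_force: [-0.1, 0.1, -0.0]
finger_gap: 84.7
```

Call:
{"method": "apply_moves", "body": {
  "targets": "0 0 0 0 0 0 5;0 0 0 0 0 0 5;0 0 0 0 0 0 5;0 0 0 0 0 0 5;0 0 0 0 0 0 5"
}}

```text
time: 33.1
tool_pos: [609.0, 295.0, 23.4]
tcp_rot: [-179.9, -0.0, -69.4]
ft_force: [-1.7, -0.2, 6.0]
finger_gap: 51.2
```

```bash
python3 - <<'E'
from h import *
st()
E
```

```text
t 33.1 tcp [609.  295.   23.4] [-179.89   -0.    -69.39] F [-1.7 -0.2  6. ] gap 51.2 j [22. 29. 82. -0. 69. 91.]
```

Call:
{"method": "apply_moves", "body": {
  "targets": "0 0 0 0 0 -1 5;0 0 0 0 0 -3 5;0 0 0 0 0 -6 5;0 0 0 0 0 -9 5;0 0 0 0 0 -12 5"
}}

```text
time: 33.6
tool_pos: [607.8, 294.5, 143.4]
tcp_rot: [180.0, -0.0, -69.4]
ft_force: [-0.1, -0.3, -0.3]
finger_gap: 51.1
```

Call:
{"method": "apply_moves", "body": {
  "targets": "0 0 0 0 0 0 5;0 0 0 0 0 0 5;0 0 0 0 0 0 5;0 0 0 0 0 0 5;0 0 0 0 0 0 5"
}}

```text
time: 34.1
tool_pos: [607.3, 294.4, 140.4]
tcp_rot: [179.8, -0.0, -69.4]
ft_force: [0.0, -0.3, -0.4]
finger_gap: 51.0
```

```bash
python3 - <<'E'
from h import *
st(); s=sense(); im=snapshot("wrist"); cv2.imwrite("pics/w10.png",im[:,:,::-1])
print([(np.round(d["at"]).tolist(),round(d["confidence"],2)) for d in place_of("wrist","basket_a")], w2p("wrist",s['tool_pos']+[0,0,-23.4],s))
print(go([552.4,-329,150],down(YF-90)))
E
```

```text
t 34.1 tcp [607.3 294.4 140.4] [ 1.7984e+02 -1.0000e-02 -6.9390e+01] F [ 0.  -0.3 -0.4] gap 51.0 j [22. 22. 78. -0. 80. 91.]
[([284.0, 320.0], 0.68)] [283.54407197 319.10809783]
([0.0017, -0.0001, 0.0], [56.42, 27.11, -0.84])
```

View pics/w10.png

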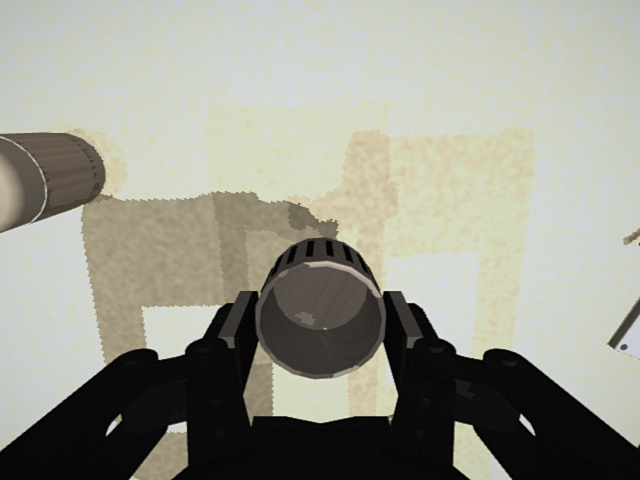

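Basket_a is held upright and centred: origin predicted at (319,284), network says (320,284). Carry it to above the mouth.

Call:
{"method": "apply_moves", "body": {
  "targets": "0 0 0 2 1 -0.2 5;0 0 0 5 2.4 -0.4 5;0 0 0 9 4.3 -0.6 5;0 0 0 13 6.2 -0.8 5;0 0 0 17 8.2 -0.8 5"
}}

```text
time: 34.7
tool_pos: [591.0, 105.3, 150.3]
tcp_rot: [-180.0, -0.0, -69.4]
ft_force: [0.9, 0.0, -0.4]
finger_gap: 51.1
```

Call:
{"method": "apply_moves", "body": {
  "targets": "0 0 0 4 1.9 0 5;0 0 0 8 3.8 0 5;0 0 0 12 5.8 0 5;0 0 0 16 7.7 0 5;0 0 0 20 9.6 0 5"
}}

```text
time: 35.2
tool_pos: [571.2, -116.0, 150.1]
tcp_rot: [180.0, -0.0, -69.4]
ft_force: [-0.4, -0.6, -0.3]
finger_gap: 50.9
```

Call:
{"method": "apply_moves", "body": {
  "targets": "0 0 0 4 1.9 0 5;0 0 0 8 3.8 0 5;0 0 0 12 5.8 0 5;0 0 0 16 7.7 0 5;0 0 0 19.4 9.3 0 5"
}}

```text
time: 35.7
tool_pos: [552.2, -331.0, 150.0]
tcp_rot: [180.0, -0.0, -69.4]
ft_force: [0.6, 0.6, -1.1]
finger_gap: 51.0
```

Call:
{"method": "apply_moves", "body": {
  "targets": "0 0 0 0 0 1 5;0 0 0 0 0 2 5;0 0 0 0 0 3 5;0 0 0 0 0 3 5;0 0 0 0 0 3 5"
}}

```text
time: 36.2
tool_pos: [552.9, -327.1, 119.5]
tcp_rot: [179.9, 0.1, -69.3]
ft_force: [0.2, 0.1, -1.0]
finger_gap: 51.2
```

```bash
python3 - <<'E'
from h import *
st(); s=sense(); im=snapshot("wrist"); cv2.imwrite("pics/w11.png",im[:,:,::-1])
print(go([552.4,-329,88],down(YF-90)))
print([(np.round(d["at"]).tolist(),round(d["confidence"],2),p2w("wrist",d["at"],62,s).round(1)) for d in place_of("wrist","strainer_mouth")],w2p("wrist",[552.4,-329,62],s))
for x,y in [(24.5,24.5),(24.5,-24.5),(28,0),(-28,0)]:
    print(w2p("wrist",np.array([552.4,-329,62])+x*FX+y*FY,s).round(1))
E
```

```text
t 36.2 tcp [ 552.9 -327.1  119.5] [ 1.7995e+02  6.0000e-02 -6.9300e+01] F [ 0.2  0.1 -1. ] gap 51.2 j [-35.  18.  85.  -0.  77.  34.]
([0.0002, -0.0, 0.0016], [0.1, 0.14, 3.22])
[] [261.09095245 322.11751067]
[219.7 278.2]
[219.9 366.3]
[213.7 322.3]
[305. 322.]
```

View pics/w11.png

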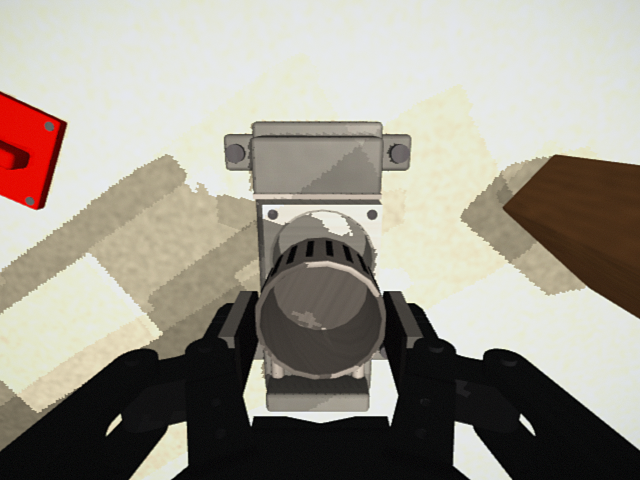

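Mouth's screw holes at (273,214) and (372,214) agree with the estimated centre to within a pixel. Lower the basket in.

Call:
{"method": "apply_moves", "body": {
  "targets": "0 0 0 0.1 0.1 0.8 5;0 0 0 0.1 0.14 1.6 5;0 0 0 0.1 0.14 2.4 5;0 0 0 0.1 0.14 3 5;0 0 0 0.1 0.14 3 5"
}}

```text
time: 36.8
tool_pos: [551.0, -329.4, 88.2]
tcp_rot: [179.9, 0.1, -69.4]
ft_force: [0.0, -0.1, -1.3]
finger_gap: 51.1
```

Call:
{"method": "apply_moves", "body": {
  "targets": "0 0 0 0 0 0.2 5;0 0 0 0 0 0.4 5;0 0 0 0 0 0.6 5;0 0 0 0 0 0.8 5;0 0 0 0 0 0.8 5"
}}

```text
time: 37.3
tool_pos: [551.8, -330.0, 81.8]
tcp_rot: [180.0, 0.0, -69.4]
ft_force: [0.8, -0.9, -1.3]
finger_gap: 50.9
```

```bash
python3 - <<'E'
from h import *
st(); print(go([552.4,-329,60],down(YF-90)))
E
```

```text
t 37.3 tcp [ 551.8 -330.    81.8] [ 1.7998e+02  1.0000e-02 -6.9400e+01] F [ 0.8 -0.9 -1.3] gap 50.9 j [-35.  20.  86.  -0.  73.  34.]
([0.0004, 0.0002, 0.0], [-0.07, -0.09, 2.18])
```

Call:
{"method": "apply_moves", "body": {
  "targets": "0 0 0 -0.07 -0.09 0.3 5;0 0 0 -0.07 -0.09 0.7 5;0 0 0 -0.07 -0.09 1.1 5;0 0 0 -0.07 -0.09 1.5 5;0 0 0 -0.07 -0.09 1.5 5"
}}

```text
time: 37.8
tool_pos: [552.0, -328.6, 66.0]
tcp_rot: [179.9, 0.1, -69.4]
ft_force: [-0.9, -0.9, -1.5]
finger_gap: 51.5
```

Call:
{"method": "apply_moves", "body": {
  "targets": "0 0 0 0 0 0.15 5;0 0 0 0 0 0.3 5;0 0 0 0 0 0.45 5;0 0 0 0 0 0.6 5;0 0 0 0 0 0.6 5"
}}

```text
time: 38.3
tool_pos: [552.4, -329.0, 60.9]
tcp_rot: [180.0, 0.0, -69.4]
ft_force: [0.4, -0.2, -1.0]
finger_gap: 51.0
```

Call:
{"method": "apply_moves", "body": {
  "targets": "0 0 0 0 0 0.1 5;0 0 0 0 0 0.2 5;0 0 0 0 0 0.3 5;0 0 0 0 0 0.3 5;0 0 0 0 0 0.3 5"
}}

```text
time: 38.8
tool_pos: [552.7, -329.1, 58.9]
tcp_rot: [180.0, -0.0, -69.4]
ft_force: [-2.7, 1.1, 5.3]
finger_gap: 51.5
```

Call:
{"method": "apply_moves", "body": {
  "targets": "0 0 0 0 0 0 5.3;0 0 0 0 0 0 5.6;0 0 0 0 0 0 6;0 0 0 0 0 -0.2 7;0 0 0 0 0 -0.5 8.5"
}}

```text
time: 39.3
tool_pos: [552.3, -328.9, 62.9]
tcp_rot: [180.0, 0.0, -69.4]
ft_force: [0.3, 0.8, -0.8]
finger_gap: 82.5
```

Call:
{"method": "apply_moves", "body": {
  "targets": "0 0 0 0 0 -0.5 8.5;0 0 0 0 0 -2 8.5;0 0 0 0 -1 -5 8.5;0 0 0 0 -2.5 -8 8.5;0 0 0 0 -2.5 -9 8.5"
}}

```text
time: 39.8
tool_pos: [579.2, -320.9, 159.2]
tcp_rot: [-179.7, -0.4, -69.3]
ft_force: [0.3, -0.2, 0.3]
finger_gap: 85.0
```

```bash
python3 - <<'E'
from h import *
st(); s=sense(); im=snapshot("wrist"); cv2.imwrite("pics/w12.png",cv2.resize(im[130:350,210:450,::-1],None,fx=2.5,fy=2.5))
np.save("s12.npy",np.r_[s['tool_pos'],s['tcp_rot']])
for q in ("basket_a","strainer_mouth"): print([(np.round(d["at"]).tolist(),round(d["confidence"],2),p2w("wrist",d["at"],26 if q=="basket_a" else 62,s).round(1)) for d in place_of("wrist",q)])
E
```

```text
t 39.8 tcp [ 579.2 -320.9  159.2] [-179.72   -0.36  -69.33] F [ 0.3 -0.2  0.3] gap 85.0 j [-33.  19.  80.   0.  81.  36.]
[([261.0, 320.0], 0.57, array([ 552.3, -332.2,   26. ]))]
[]
```

View pics/w12.png

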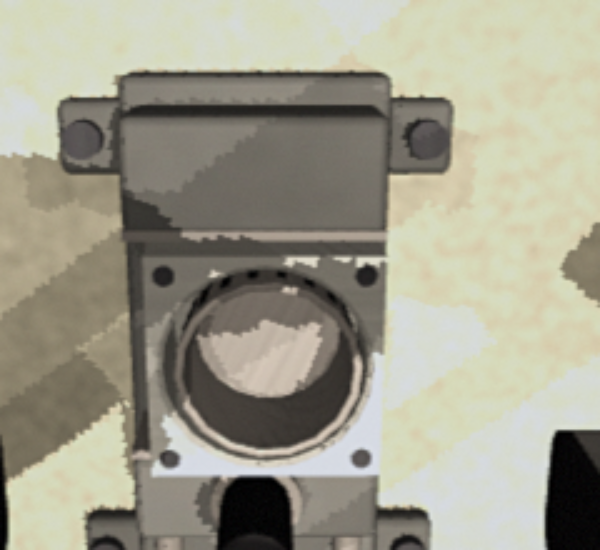

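Basket_a looks flush: its rim width (76 px) matches the 53 mm scale at mouth height. I'll press lightly on its rim to make sure.

```bash
python3 - <<'E'
from h import *
print(go([552.4,-329,65],down(YF-90)))
E
```

```text
([-0.0008, -0.0019, 0.0004], [-0.08, 2.54, 8.93])
```

Call:
{"method": "apply_moves", "body": {
  "targets": "0 0 0 0 1.5 2 5;0 0 0 0 2.5 4 5;0 0 0 0 2.5 6 5;0 0 0 0 2.5 7.5 5;0 0 0 0 2.5 8.5 5"
}}

```text
time: 40.45
tool_pos: [550.8, -328.2, 65.1]
tcp_rot: [179.9, 0.2, -69.4]
ft_force: [-0.2, 0.3, -0.6]
finger_gap: 49.8
```

Call:
{"method": "apply_moves", "body": {
  "targets": "0 0 0 0 0 0 5;0 0 0 0 0 0 5;0 0 0 0 0 0.1 5;0 0 0 0 0 0.2 5;0 0 0 0 0 0.3 5"
}}

```text
time: 40.95
tool_pos: [553.1, -329.3, 65.9]
tcp_rot: [-180.0, -0.1, -69.4]
ft_force: [0.0, 0.2, -1.3]
finger_gap: 49.8
```

Call:
{"method": "apply_moves", "body": {
  "targets": "0 0 0 0 0 0.1 5;0 0 0 0 0 0.2 5;0 0 0 0 0 0.3 5;0 0 0 0 0 0.4 5;0 0 0 0 0 0.4 5"
}}

```text
time: 41.45
tool_pos: [552.4, -329.0, 60.8]
tcp_rot: [180.0, 0.0, -69.4]
ft_force: [-0.2, 1.1, 0.7]
finger_gap: 50.2
```

Call:
{"method": "apply_moves", "body": {
  "targets": "0 0 0 0 0 0.05 5;0 0 0 0 0 0.1 5;0 0 0 0 0 0.15 5;0 0 0 0 0 0.2 5;0 0 0 0 0 0.2 5"
}}

```text
time: 41.95
tool_pos: [552.6, -329.1, 59.2]
tcp_rot: [180.0, -0.0, -69.4]
ft_force: [-0.5, -0.4, 0.1]
finger_gap: 50.0
```

Call:
{"method": "apply_moves", "body": {
  "targets": "0 0 0 0 0 0.05 5;0 0 0 0 0 0.1 5;0 0 0 0 0 0.15 5;0 0 0 0 0 0.15 5;0 0 0 0 0 0.15 5"
}}

```text
time: 42.45
tool_pos: [552.6, -329.1, 59.0]
tcp_rot: [180.0, -0.0, -69.4]
ft_force: [-4.6, 2.9, 8.9]
finger_gap: 50.1
```

Call:
{"method": "apply_moves", "body": {
  "targets": "0 0 0 0 0 -1 5;0 0 0 0 0 -4 7;0 0 0 0 0 -8 8.5;0 0 0 0 0 -11 8.5;0 0 0 0 0 -13 8.5"
}}

```text
time: 42.95
tool_pos: [553.7, -329.8, 191.6]
tcp_rot: [-179.9, -0.2, -69.4]
ft_force: [0.6, 0.1, 0.9]
finger_gap: 85.3
```

```bash
python3 - <<'E'
from h import *
st(); print(go([498,172,190],down(YF-90)))
snapshot("top")
print([(np.round(d["at"]).tolist(),round(d["confidence"],2),p2w("top",d["at"],0).round(1)) for d in place_of("top","basket_d")])
E
```

```text
t 42.95 tcp [ 553.7 -329.8  191.6] [-179.87   -0.21  -69.39] F [0.6 0.1 0.9] gap 85.3 j [-35.  15.  81.  -0.  84.  34.]
([-0.0023, -0.0037, 0.0001], [-48.93, -12.45, 0.0])
[([260.0, 434.0], 0.56, array([ 559.1, -339.8,    0. ])), ([298.0, 262.0], 0.4, array([446.8, 147.6,   0. ]))]
```

Call:
{"method": "apply_moves", "body": {
  "targets": "0 0 0 -2 -0.5 0 8.5;0 0 0 -6 -1.5 0 8.5;0 0 0 -10.5 -2.7 0 8.5;0 0 0 -15 -3.8 0 8.5;0 0 0 -19.5 -5 0 8.5"
}}

```text
time: 43.55
tool_pos: [529.6, -127.2, 186.1]
tcp_rot: [179.9, 0.1, -69.4]
ft_force: [0.7, 0.2, 0.6]
finger_gap: 84.7
```

Call:
{"method": "apply_moves", "body": {
  "targets": "0 0 0 -4.5 -1.1 0 8.5;0 0 0 -9 -2.2 0 8.5;0 0 0 -13.5 -3.4 0 8.5;0 0 0 -18 -4.5 0 8.5;0 0 0 -22 -5.5 0 8.5"
}}

```text
time: 44.05
tool_pos: [503.6, 98.4, 186.4]
tcp_rot: [179.9, 0.0, -69.4]
ft_force: [1.4, -1.1, 0.5]
finger_gap: 85.0
```

Call:
{"method": "apply_moves", "body": {
  "targets": "0 0 0 -4 -1 0 8.5;0 0 0 -7.4 -2 0 8.5;0 0 0 -7.4 -2 0 8.5;0 0 0 -7.4 -2 0 8.5;0 0 0 -7.4 -2 0 8.5"
}}

```text
time: 44.55
tool_pos: [497.3, 171.7, 186.8]
tcp_rot: [179.9, -0.0, -69.4]
ft_force: [0.1, -0.2, 0.1]
finger_gap: 85.0
```

```bash
python3 - <<'E'
from h import *
st(); s=sense(); im=snapshot("wrist"); cv2.imwrite("pics/w13.png",im[:,:,::-1]); np.save("s13.npy",np.r_[s['tool_pos'],s['tcp_rot']])
for d in place_of("wrist","basket_d"):
    r,c=np.round(d["at"]).astype(int); print((r,c),round(d["confidence"],2),p2w("wrist",d["at"],0,s).round(1))
d=place_of("wrist","basket_d")[0]["at"]; r,c=map(int,d)
g=cv2.cvtColor(im,cv2.COLOR_RGB2GRAY)
_,t=cv2.threshold(g[r-40:r+45,c-40:c+40],95,255,cv2.THRESH_BINARY_INV)
n,l,S,C=cv2.connectedComponentsWithStats(t); print(S[1:][S[1:,4]>30]+[c-40,r-40,0,0,0])
E
```

```text
t 44.55 tcp [497.3 171.7 186.8] [ 1.7992e+02 -3.0000e-02 -6.9420e+01] F [ 0.1 -0.2  0.1] gap 85.0 j [ 13.  -2. 100.  -0.  82.  83.]
(np.int64(260), np.int64(319)) 0.86 [451.4 154.6   0. ]
[[308 250  25  15 174]
 [309 265  22  16 240]]
```

```bash
python3 - <<'E'
from h import *
a=np.load("s13.npy"); s=dict(tool_pos=a[:3],tcp_rot=a[3:])
b=p2w("wrist",(281,320),27,s); l,r=[p2w("wrist",(268,c),27,s) for c in (307.5,333)]
print(b+12.25*FX, np.linalg.norm(l-r), w2p("wrist",[451.4,154.6,0],s)); print(go([452,154.7,17],down(YF-90)))
E
```

```text
[454.00201588 154.96802605  27.        ] 22.302732376765892 [259.9940348 319.3685744]
([0.0005, -0.0002, -0.0016], [-0.03, 4.85, 17.04])
```

Call:
{"method": "apply_moves", "body": {
  "targets": "0 0 0 0 2.5 4 8.5;0 0 0 0 4.8 8 8.5;0 0 0 0 4.8 11 8.5;0 0 0 0 4.8 13 8.5;0 0 0 0 4.8 15 8.5",
  "force": 25
}}

```text
time: 45.2
tool_pos: [452.2, 154.7, 36.4]
tcp_rot: [180.0, -0.0, -69.5]
ft_force: [0.4, -0.2, 1.0]
finger_gap: 85.1
```

Call:
{"method": "apply_moves", "body": {
  "targets": "0 0 0 0 0 1 8.5;0 0 0 0 0 2 8.5;0 0 0 0 0 2 5;0 0 0 0 0 2 3;0 0 0 0 0 2 2.1"
}}

```text
time: 45.7
tool_pos: [453.5, 155.9, 18.6]
tcp_rot: [-179.9, -0.0, -69.4]
ft_force: [0.1, -0.9, -0.1]
finger_gap: 43.0
```

Call:
{"method": "apply_moves", "body": {
  "targets": "0 0 0 0 0 0 2.1;0 0 0 0 0 0 2.1;0 0 0 0 0 0 2.1;0 0 0 0 0 0 2.1;0 0 0 0 0 0 2.1"
}}

```text
time: 46.2
tool_pos: [453.4, 155.9, 18.5]
tcp_rot: [-179.9, -0.0, -69.4]
ft_force: [-0.7, -0.9, 6.1]
finger_gap: 22.8
```

```bash
python3 -c "
from h import *
st()"
```

```text
t 46.2 tcp [453.4 155.9  18.5] [-1.7992e+02 -2.0000e-02 -6.9390e+01] F [-0.7 -0.9  6.1] gap 22.8 j [ 13.   1. 115.  -0.  63.  82.]
```

Call:
{"method": "apply_moves", "body": {
  "targets": "0 0 0 0 0 -1 2.1;0 0 0 0 0 -3 2.1;0 0 0 0 0 -6 2.1;0 0 0 0 0 -9 2.1;0 0 0 0 0 -12 2.1"
}}

```text
time: 46.7
tool_pos: [452.1, 155.7, 139.1]
tcp_rot: [180.0, -0.0, -69.4]
ft_force: [0.7, 0.4, -0.2]
finger_gap: 22.7
```

```bash
python3 - <<'E'
from h import *
st(); s=sense(); im=snapshot("wrist"); cv2.imwrite("pics/w14.png",im[:,:,::-1])
print([(np.round(d["at"]).tolist(),round(d["confidence"],2)) for d in place_of("wrist","basket_d")], w2p("wrist",s['tool_pos']+[0,0,-18.5],s))
print(go([552.5,-329,140],down(YF-90)))
E
```

```text
t 46.7 tcp [452.1 155.7 139.1] [179.97  -0.   -69.39] F [ 0.7  0.4 -0.2] gap 22.7 j [ 13.  -8. 110.  -0.  78.  82.]
[([293.0, 323.0], 0.74)] [287.90258866 319.08977112]
([-0.008, -0.0011, 0.0002], [48.86, 8.01, 0.3])
```

Call:
{"method": "apply_moves", "body": {
  "targets": "0 0 0 2 0.3 0 2.1;0 0 0 5.5 0.9 0 2.1;0 0 0 9.5 1.5 0 2.1;0 0 0 13.5 2.2 0 2.1;0 0 0 17.5 2.8 0 2.1"
}}

```text
time: 47.3
tool_pos: [487.5, -19.2, 137.4]
tcp_rot: [180.0, 0.0, -69.4]
ft_force: [0.4, 0.5, -0.6]
finger_gap: 22.5
```

Call:
{"method": "apply_moves", "body": {
  "targets": "0 0 0 4 0.6 0 2.1;0 0 0 8 1.3 0 2.1;0 0 0 12 2 0 2.1;0 0 0 16 2.6 0 2.1;0 0 0 20 3.2 0 2.1"
}}

```text
time: 47.8
tool_pos: [528.0, -217.8, 137.2]
tcp_rot: [180.0, 0.0, -69.4]
ft_force: [1.0, 0.5, 0.1]
finger_gap: 22.5
```

Call:
{"method": "apply_moves", "body": {
  "targets": "0 0 0 4 0.6 0 2.1;0 0 0 8 1.3 0 2.1;0 0 0 11.4 1.8 0 2.1;0 0 0 11.4 1.8 0 2.1;0 0 0 11.4 1.8 0 2.1"
}}

```text
time: 48.3
tool_pos: [551.0, -329.8, 136.7]
tcp_rot: [179.9, 0.1, -69.5]
ft_force: [-0.0, 0.2, 0.3]
finger_gap: 22.5
```

```bash
python3 - <<'E'
from h import *
st(); s=sense(); im=snapshot("wrist"); cv2.imwrite("pics/w15.png",im[:,:,::-1])
print([(np.round(d["at"]).tolist(),round(d["confidence"],2)) for d in place_of("wrist","basket_d")], w2p("wrist",s['tool_pos']+[0,0,-18.5],s))
print(go([554,-328.5,90],down(YF-90)))
E
```

```text
t 48.3 tcp [ 551.  -329.8  136.7] [ 1.7995e+02  8.0000e-02 -6.9480e+01] F [-0.   0.2  0.3] gap 22.5 j [-35.  17.  84.   0.  79.  34.]
[([293.0, 320.0], 0.74), ([231.0, 322.0], 0.57)] [287.88107245 319.15214837]
([0.0007, 0.0012, 0.0005], [0.11, -0.25, 4.71])
```

Still held. Lower until the fingertips meet basket_a's rim.

Call:
{"method": "apply_moves", "body": {
  "targets": "0 0 0 0.1 -0.25 1.2 2.1;0 0 0 0.1 -0.25 2.4 2.1;0 0 0 0.1 -0.25 3.6 2.1;0 0 0 0.1 -0.25 4.8 2.1;0 0 0 0.1 -0.25 5.8 2.1"
}}

```text
time: 48.9
tool_pos: [553.7, -328.8, 77.6]
tcp_rot: [179.9, 0.1, -69.4]
ft_force: [0.6, 0.6, -0.1]
finger_gap: 22.8
```

Call:
{"method": "apply_moves", "body": {
  "targets": "0 0 0 0 0 0.3 2.1;0 0 0 0 0 0.6 2.1;0 0 0 0 0 0.9 2.1;0 0 0 0 0 1.2 2.1;0 0 0 0 0 1.2 2.1"
}}

```text
time: 49.4
tool_pos: [554.3, -329.5, 67.5]
tcp_rot: [180.0, -0.0, -69.4]
ft_force: [-0.2, 0.3, 0.4]
finger_gap: 22.6
```

Call:
{"method": "apply_moves", "body": {
  "targets": "0 0 0 0 0 0.1 2.1;0 0 0 0 0 0.2 2.1;0 0 0 0 0 0.3 2.1;0 0 0 0 0 0.4 2.1;0 0 0 0 0 0.4 2.1"
}}

```text
time: 49.9
tool_pos: [554.2, -329.4, 63.4]
tcp_rot: [180.0, 0.0, -69.4]
ft_force: [-0.3, 0.1, -0.1]
finger_gap: 22.9
```

Call:
{"method": "apply_moves", "body": {
  "targets": "0 0 0 0 0 0.05 2.1;0 0 0 0 0 0.1 2.1;0 0 0 0 0 0.15 2.1;0 0 0 0 0 0.2 2.1;0 0 0 0 0 0.2 2.1"
}}

```text
time: 50.4
tool_pos: [554.3, -329.4, 61.5]
tcp_rot: [180.0, 0.0, -69.4]
ft_force: [-0.1, 0.1, -0.3]
finger_gap: 22.7
```

Call:
{"method": "apply_moves", "body": {
  "targets": "0 0 0 0 0 0.05 2.1;0 0 0 0 0 0.1 2.1;0 0 0 0 0 0.15 2.1;0 0 0 0 0 0.2 2.1;0 0 0 0 0 0.2 2.1"
}}

```text
time: 50.9
tool_pos: [554.3, -329.4, 59.5]
tcp_rot: [180.0, 0.0, -69.4]
ft_force: [0.2, -0.9, 0.6]
finger_gap: 22.4
```

Call:
{"method": "apply_moves", "body": {
  "targets": "0 0 0 0 0 0.05 2.1;0 0 0 0 0 0.1 2.1;0 0 0 0 0 0.15 2.1;0 0 0 0 0 0.2 2.1;0 0 0 0 0 0.2 2.1"
}}

```text
time: 51.4
tool_pos: [554.2, -329.4, 57.5]
tcp_rot: [180.0, 0.0, -69.4]
ft_force: [0.4, 0.2, 0.2]
finger_gap: 22.6
```

Call:
{"method": "apply_moves", "body": {
  "targets": "0 0 0 0 0 0.05 2.1;0 0 0 0 0 0.1 2.1;0 0 0 0 0 0.2 2.1;0 0 0 0 0 0.3 2.1;0 0 0 0 0 0.3 2.1"
}}

```text
time: 51.9
tool_pos: [554.8, -330.0, 55.5]
tcp_rot: [-180.0, -0.1, -69.4]
ft_force: [-1.3, 0.4, 4.1]
finger_gap: 22.9
```

Call:
{"method": "apply_moves", "body": {
  "targets": "0 0 0 0 0 0.05 2.1;0 0 0 0 0 0.1 2.1;0 0 0 0 0 0.2 2.1;0 0 0 0 0 0.3 2.1;0 0 0 0 0 0.3 2.1"
}}

```text
time: 52.4
tool_pos: [555.9, -331.0, 54.9]
tcp_rot: [-179.9, -0.2, -69.4]
ft_force: [-3.7, 1.4, 15.8]
finger_gap: 22.7
```

Call:
{"method": "apply_moves", "body": {
  "targets": "0 0 0 0 0 0.05 2.1;0 0 0 0 0 0.1 2.1;0 0 0 0 0 0.15 2.1;0 0 0 0 0 0.2 2.1;0 0 0 0 0 0.2 2.1"
}}

```text
time: 52.9
tool_pos: [556.3, -331.4, 54.6]
tcp_rot: [-179.8, -0.3, -69.4]
ft_force: [-7.7, 2.9, 25.7]
finger_gap: 22.2
```

Call:
{"method": "apply_moves", "body": {
  "targets": "0 0 0 0 0 -0.3 2.1;0 0 0 0 0 -0.6 2.1;0 0 0 0 0 -0.6 2.1;0 0 0 0 0 -0.6 2.1;0 0 0 0 0 -0.6 2.1"
}}

```text
time: 53.4
tool_pos: [554.3, -329.4, 55.5]
tcp_rot: [180.0, 0.0, -69.4]
ft_force: [-0.9, 0.4, 1.9]
finger_gap: 22.5
```

Call:
{"method": "apply_moves", "body": {
  "targets": "0 0 0 0 0 0 2.4;0 0 0 0 0 0 2.6;0 0 0 0 0 0 2.8;0 0 0 0 0 -0.1 2.9;0 0 0 0 0 -0.4 2.9"
}}

```text
time: 53.9
tool_pos: [553.6, -329.0, 58.7]
tcp_rot: [179.9, 0.1, -69.4]
ft_force: [-0.1, -0.5, -1.5]
finger_gap: 29.0
```

Call:
{"method": "apply_moves", "body": {
  "targets": "0 0 0 0 0 -0.5 2.9;0 0 0 0 0 -1.5 2.9;0 0 0 0 0 -3 4;0 0 0 0 0 -5 8.5;0 0 0 0 -2 -9 8.5"
}}

```text
time: 54.4
tool_pos: [569.9, -322.2, 148.0]
tcp_rot: [179.7, 0.3, -69.5]
ft_force: [-0.7, 0.0, -1.3]
finger_gap: 31.1
```

Call:
{"method": "apply_moves", "body": {
  "targets": "0 0 0 0 -1 0 8.5;0 0 0 0 -1 0 8.5;0 0 0 0 -1 0 8.5;0 0 0 0 -1 0 8.5;0 0 0 0 -1 0 8.5"
}}

```text
time: 54.9
tool_pos: [581.2, -318.7, 148.2]
tcp_rot: [179.9, 0.1, -69.4]
ft_force: [0.1, 0.3, -0.5]
finger_gap: 30.8
```

```bash
python3 - <<'E'
from h import *
st(); s=sense(); im=snapshot("wrist"); cv2.imwrite("pics/w16.png",cv2.resize(im[130:350,210:450,::-1],None,fx=2.5,fy=2.5))
np.save("s16.npy",np.r_[s['tool_pos'],s['tcp_rot']])
for q in ("basket_d","strainer_mouth"): print([(np.round(d["at"]).tolist(),round(d["confidence"],2),p2w("wrist",d["at"],29 if q=="basket_d" else 62,s).round(1)) for d in place_of("wrist",q)])
E
```

```text
t 54.9 tcp [ 581.2 -318.7  148.2] [ 1.799e+02  1.100e-01 -6.942e+01] F [ 0.1  0.3 -0.5] gap 30.8 j [-33.  20.  80.  -0.  81.  36.]
[([282.0, 316.0], 0.92, array([ 541. , -331.1,   29. ])), ([280.0, 322.0], 0.75, array([ 544.8, -334.5,   29. ]))]
[]
```

View pics/w16.png

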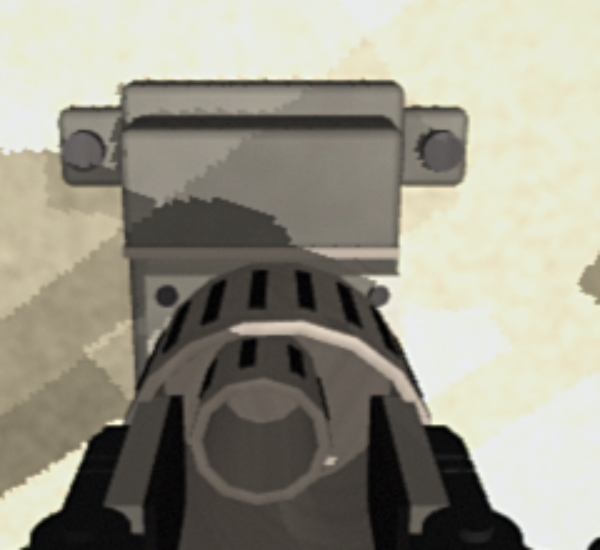

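Surprise: when opening, the fingers jammed inside basket_a and lifted it, with basket_d standing inside it. They hold it from within, so I'll lower both back into the mouth and release by narrowing the fingers.

```bash
python3 - <<'E'
from h import *
st(); print(go([553.3,-329.1,105],down(YF-90)))
E
```

```text
t 55.05 tcp [ 581.8 -318.9  148.9] [ 1.7995e+02  5.0000e-02 -6.9410e+01] F [ 0.4  0.1 -0.2] gap 31.4 j [-33.  20.  79.  -0.  81.  36.]
([0.0009, 0.0008, -0.0002], [-0.05, 3.02, 4.39])
```

Call:
{"method": "apply_moves", "body": {
  "targets": "0 0 0 0 0.5 0 8.5;0 0 0 0 1.3 0 8.5;0 0 0 0 2.1 0 8.5;0 0 0 0 2.8 0.5 8.5;0 0 0 0 3 1.5 8.5"
}}

```text
time: 55.55
tool_pos: [553.9, -330.4, 135.2]
tcp_rot: [-180.0, -0.1, -69.4]
ft_force: [0.2, -0.1, -0.9]
finger_gap: 31.0
```

Call:
{"method": "apply_moves", "body": {
  "targets": "0 0 0 0 0 1 8.5;0 0 0 0 0 2 8.5;0 0 0 0 0 2.9 8.5;0 0 0 0 0 2.9 8.5;0 0 0 0 0 2.9 8.5"
}}

```text
time: 56.05
tool_pos: [554.3, -329.2, 105.1]
tcp_rot: [180.0, 0.0, -69.4]
ft_force: [-0.3, -1.1, -0.7]
finger_gap: 31.2
```

```bash
python3 - <<'E'
from h import *
st(); print(go([553.3,-329.1,90],down(YF-90)))
s=sense(); im=snapshot("wrist"); cv2.imwrite("pics/w17.png",im[100:460,140:500,::-1])
E
```

```text
t 56.05 tcp [ 554.3 -329.2  105.1] [ 1.7996e+02  3.0000e-02 -6.9380e+01] F [-0.3 -1.1 -0.7] gap 31.2 j [-35.  19.  85.  -0.  76.  34.]
([0.0006, 0.0006, 0.0003], [-0.04, 0.09, 1.51])
```

View pics/w17.png

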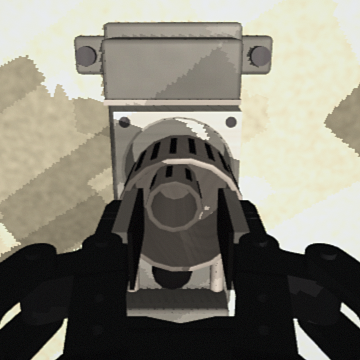

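Call:
{"method": "apply_moves", "body": {
  "targets": "0 0 0 -0.2 0.1 0.5 8.5;0 0 0 -0.2 0.1 0.9 8.5;0 0 0 -0.2 0.1 1.2 8.5;0 0 0 -0.2 0.1 1.4 8.5;0 0 0 -0.2 0.1 1.4 8.5"
}}

```text
time: 56.6
tool_pos: [552.4, -327.8, 91.1]
tcp_rot: [180.0, 0.0, -69.4]
ft_force: [1.4, 0.0, -1.5]
finger_gap: 31.0
```

Call:
{"method": "apply_moves", "body": {
  "targets": "0 0 0 0 0 0.15 8.5;0 0 0 0 0 0.3 8.5;0 0 0 0 0 0.45 8.5;0 0 0 0 0 0.6 8.5;0 0 0 0 0 0.6 8.5"
}}

```text
time: 57.1
tool_pos: [552.5, -327.8, 85.3]
tcp_rot: [180.0, 0.0, -69.4]
ft_force: [0.1, 0.1, -1.4]
finger_gap: 31.1
```

Call:
{"method": "apply_moves", "body": {
  "targets": "0 0 0 0 0 0.15 8.5;0 0 0 0 0 0.3 8.5;0 0 0 0 0 0.45 8.5;0 0 0 0 0 0.6 8.5;0 0 0 0 0 0.6 8.5"
}}

```text
time: 57.6
tool_pos: [552.5, -327.8, 79.2]
tcp_rot: [180.0, 0.0, -69.4]
ft_force: [0.1, 0.6, -0.5]
finger_gap: 31.0
```

Call:
{"method": "apply_moves", "body": {
  "targets": "0 0 0 0 0 0.2 8.5;0 0 0 0 0 0.4 8.5;0 0 0 0 0 0.6 8.5;0 0 0 0 0 0.8 8.5;0 0 0 0 0 0.8 8.5"
}}

```text
time: 58.1
tool_pos: [552.4, -327.8, 71.1]
tcp_rot: [180.0, 0.0, -69.4]
ft_force: [-1.1, -0.5, -2.0]
finger_gap: 31.1
```

Call:
{"method": "apply_moves", "body": {
  "targets": "0 0 0 0 0 0.2 8.5;0 0 0 0 0 0.4 8.5;0 0 0 0 0 0.6 8.5;0 0 0 0 0 0.8 8.5;0 0 0 0 0 0.8 8.5"
}}

```text
time: 58.6
tool_pos: [552.4, -327.8, 63.1]
tcp_rot: [180.0, 0.0, -69.4]
ft_force: [-0.1, -0.0, -1.5]
finger_gap: 31.3
```

Call:
{"method": "apply_moves", "body": {
  "targets": "0 0 0 0 0 0.1 8.5;0 0 0 0 0 0.2 8.5;0 0 0 0 0 0.3 8.5;0 0 0 0 0 0.3 8.5;0 0 0 0 0 0.3 8.5"
}}

```text
time: 59.1
tool_pos: [552.7, -327.9, 60.6]
tcp_rot: [180.0, -0.0, -69.4]
ft_force: [0.2, 0.2, -0.3]
finger_gap: 31.2
```

Seated nearly; narrow the fingers slightly to let basket_a go, then check that it's free before lifting.

Call:
{"method": "apply_moves", "body": {
  "targets": "0 0 0 0 0 0.1 8.5;0 0 0 0 0 0.2 8.5;0 0 0 0 0 0.2 8.5;0 0 0 0 0 0.2 8.5;0 0 0 0 0 0.2 8.5"
}}

```text
time: 59.6
tool_pos: [552.7, -327.9, 58.6]
tcp_rot: [180.0, -0.0, -69.4]
ft_force: [-0.1, -0.1, -1.8]
finger_gap: 31.4
```

Call:
{"method": "apply_moves", "body": {
  "targets": "0 0 0 0 0 0 2.9;0 0 0 0 0 0 2.8;0 0 0 0 0 0 2.75;0 0 0 0 0 0 2.75;0 0 0 0 0 0 2.75"
}}

```text
time: 60.1
tool_pos: [552.8, -328.0, 58.8]
tcp_rot: [-180.0, -0.0, -69.4]
ft_force: [0.6, -0.4, -0.1]
finger_gap: 27.2
```

Call:
{"method": "apply_moves", "body": {
  "targets": "0 0 0 0 0 -0.3 2.75;0 0 0 0 0 -0.8 2.75;0 0 0 0 0 -1.3 2.75;0 0 0 0 0 -1.8 2.75;0 0 0 0 0 -2 2.75"
}}

```text
time: 60.6
tool_pos: [553.2, -328.3, 79.9]
tcp_rot: [-180.0, -0.1, -69.4]
ft_force: [0.8, -0.1, 0.1]
finger_gap: 27.7
```

Call:
{"method": "apply_moves", "body": {
  "targets": "0 0 0 0 0 -1 2.75;0 0 0 0 0 -2 2.75;0 0 0 0 0 -4 2.75;0 0 0 0 -1.5 -6 2.75;0 0 0 0 -2.5 -7 2.75"
}}

```text
time: 61.1
tool_pos: [577.7, -319.7, 152.0]
tcp_rot: [-179.9, -0.2, -69.4]
ft_force: [1.3, 0.0, 0.1]
finger_gap: 27.9
```

Call:
{"method": "apply_moves", "body": {
  "targets": "0 0 0 0 0 0 8.5;0 0 0 0 0 0 8.5;0 0 0 0 0 0 8.5;0 0 0 0 0 0 8.5;0 0 0 0 0 0 8.5"
}}

```text
time: 61.6
tool_pos: [575.3, -319.0, 147.6]
tcp_rot: [179.9, 0.1, -69.4]
ft_force: [0.4, -0.2, -0.0]
finger_gap: 85.0
```

```bash
python3 - <<'E'
from h import *
st(); s=sense(); im=snapshot("wrist"); cv2.imwrite("pics/w18.png",im[:,:,::-1])
np.save("s18.npy",np.r_[s['tool_pos'],s['tcp_rot']])
for q in ("basket_a","strainer_mouth","strainer"): print(q,[(np.round(d["at"]).tolist(),round(d["confidence"],2),p2w("wrist",d["at"],27 if q=="basket_a" else 62,s).round(1)) for d in place_of("wrist",q)])
print("mouth pred",w2p("wrist",[552.4,-329,62],s),"a origin pred",w2p("wrist",[552.4,-329,26],s))
snapshot("top"); print([(np.round(d["at"]).tolist(),round(d["confidence"],2)) for d in place_of("top","basket_a")])
E
```

```text
t 61.6 tcp [ 575.3 -319.   147.6] [ 1.7993e+02  7.0000e-02 -6.9420e+01] F [ 0.4 -0.2 -0. ] gap 85.0 j [-33.  19.  81.  -0.  80.  36.]
basket_a [([261.0, 312.0], 0.84, array([ 550. , -322.7,   27. ])), ([260.0, 321.0], 0.73, array([ 553.2, -328.2,   27. ]))]
strainer_mouth []
strainer []
mouth pred [279.61122064 321.38630293] a origin pred [260.55894831 321.26501675]
[]
```

```bash
python3 - <<'E'
from h import *
a=np.load("s18.npy"); s=dict(tool_pos=a[:3],tcp_rot=a[3:])
g=cv2.cvtColor(cv2.imread("pics/w18.png"),cv2.COLOR_BGR2GRAY)
def circ(c,r,z):
    return [w2p("wrist",np.array([c[0],c[1],z])+r*(np.cos(t)*FX+np.sin(t)*FY),s).round(0).astype(int).tolist() for t in np.radians([0,90,180,270])]
print("a rim z62 far,left,near,right",circ((553,-328.5),26.5,62)); print("a inner",circ((553,-328.5),24,62)); print("d rim z56",circ((550,-322.7),12.25,56)); print("d rim in",circ((550,-322.7),9.75,56));print("d foot z29",circ((550,-322.7),10.75,29))
R0,C0=225,270
for r in range(R0,335,2):
    print(r,''.join("#%*+=-:. "[min(8,int(v)*9//256)] for v in g[r,C0:375]))
E
```

```text
a rim z62 far,left,near,right [[241, 321], [279, 281], [314, 321], [279, 361]]
a inner [[244, 321], [279, 285], [311, 321], [279, 357]]
d rim z56 [[259, 311], [276, 294], [293, 312], [276, 329]]
d rim in [[263, 311], [276, 297], [289, 312], [276, 326]]
d foot z29 [[248, 312], [262, 298], [275, 312], [262, 327]]
225 ******************+-------------------------------------------------------------=====================-:..
227 %****************************************************************************************************=...
229 %****************************************************************************************************=:..
231 **********************+++++*****+++++****++++*****+++++**+++++++**++++++++*++++++*+**+++++++*+++++++++-..
233 +++++++++++++++++++++++=-..:=+++==-..:=++==-:=+=++==-....................................................
235 +++=+=++++++=++++++++++++++++++++++++++++++++=+=++++++++==-.................:-...........................
237 +++++*%%%%%%*+++++++++++++++++++++++++++++++***************=-:::........:=-:=++++==-.:=++=+*%****=-===-..
239 ++++*%%%%%%%%
[... 4562 characters left out ...]
.......................... .............
323 ----.....................................................................................................
325 -----=================--==--=**%*=:-+*%#################+-----=++===-=-===========================:......
327 ----=-------------------=+++***++++*%#####################*=-:--++==-------=-=-==-----=-=-----==+=:......
329 =--=--=----------------=++++*+=+++%#########################+----====----=====-=-=-==-=----====++=:......
331 =--==-=----------=----=++*+**+=++*##########################%=--:-=====--------==-===-=--=======+=:......
333 =---=-========--==---=+*+++*+===+%###########################+-::-====----------=-----=========++=:......
```

The text view of the picture shows basket_a's rim at mouth level (near edge row ~314, predicted 314). Basket_d stands upright inside it, rim centre ≈ (317,273) right above its foot. One light press on basket_a's rim, then on to the cover.

```bash
python3 - <<'E'
from h import *
st(); print(go([552.6,-328.7,64],down(YF-90)))
E
```

```text
t 61.9 tcp [ 576.  -319.2  148.6] [ 1.7999e+02 -1.0000e-02 -6.9400e+01] F [-0.1 -0.  -0. ] gap 84.7 j [-33.  19.  80.  -0.  80.  36.]
([0.0002, -0.0001, 0.0], [0.07, 2.53, 8.46])
```

Call:
{"method": "apply_moves", "body": {
  "targets": "0 0 0 0.1 1.5 2 5;0 0 0 0.1 2.5 4 5;0 0 0 0.1 2.5 6 5;0 0 0 0.1 2.5 7.5 5;0 0 0 0.1 2.5 8.2 5"
}}

```text
time: 62.4
tool_pos: [552.3, -328.3, 64.8]
tcp_rot: [179.9, 0.1, -69.4]
ft_force: [-0.4, 0.6, -0.5]
finger_gap: 50.1
```

Call:
{"method": "apply_moves", "body": {
  "targets": "0 0 0 0 0 0 5;0 0 0 0 0 0.2 5;0 0 0 0 0 0.4 5;0 0 0 0 0 0.6 5;0 0 0 0 0 0.6 5"
}}

```text
time: 62.9
tool_pos: [553.2, -328.9, 60.8]
tcp_rot: [-180.0, -0.0, -69.4]
ft_force: [-0.6, 0.3, -0.1]
finger_gap: 50.0
```

Call:
{"method": "apply_moves", "body": {
  "targets": "0 0 0 0 0 0.1 5;0 0 0 0 0 0.2 5;0 0 0 0 0 0.25 5;0 0 0 0 0 0.25 5;0 0 0 0 0 0.25 5"
}}

```text
time: 63.4
tool_pos: [553.2, -329.0, 59.1]
tcp_rot: [-180.0, -0.0, -69.4]
ft_force: [-1.7, 2.3, 6.1]
finger_gap: 49.8
```

Call:
{"method": "apply_moves", "body": {
  "targets": "0 0 0 0 0 -1 5;0 0 0 0 0 -4 5;0 0 0 0 0 -8 5;0 0 0 0 0 -11 8.5;0 0 0 0 0 -13 8.5"
}}

```text
time: 63.9
tool_pos: [554.1, -329.6, 192.3]
tcp_rot: [-179.9, -0.2, -69.4]
ft_force: [0.0, -0.2, 0.5]
finger_gap: 77.1
```

```bash
python3 - <<'E'
from h import *
st(); print(go([662,9,190],down(YF-90)))
E
```

```text
t 63.9 tcp [ 554.1 -329.6  192.3] [-179.87   -0.22  -69.39] F [ 0.  -0.2  0.5] gap 77.1 j [-35.  15.  81.  -0.  84.  34.]
([-0.0023, -0.0038, 0.0002], [-27.9, -22.02, 0.18])
```

Call:
{"method": "apply_moves", "body": {
  "targets": "0 0 0 -3 -2.3 0 8.5;0 0 0 -6.4 -5 0 8.5;0 0 0 -9.8 -7.7 0 8.5;0 0 0 -13.2 -10.4 0 8.5;0 0 0 -16.6 -13.1 0 8.5"
}}

```text
time: 64.4
tool_pos: [617.6, -125.8, 188.9]
tcp_rot: [-180.0, -0.0, -69.4]
ft_force: [1.3, 0.1, -0.5]
finger_gap: 85.1
```

Call:
{"method": "apply_moves", "body": {
  "targets": "0 0 0 -3.4 -2.7 0 8.5;0 0 0 -6.8 -5.4 0 8.5;0 0 0 -11.3 -8.9 0 8.5;0 0 0 -11.3 -8.9 0 8.5;0 0 0 -11.3 -8.9 0 8.5"
}}

```text
time: 64.9
tool_pos: [661.0, 11.6, 188.4]
tcp_rot: [-180.0, -0.0, -69.2]
ft_force: [-0.7, -0.6, -0.0]
finger_gap: 85.2
```

```bash
cat > cov.py <<'E'
from h import *
def run(tag):
    s=sense(); st(); im=snapshot("wrist"); cv2.imwrite(f"pics/{tag}.png",im[:,:,::-1]); np.save(f"s{tag}.npy",np.r_[s['tool_pos'],s['tcp_rot']])
    for d in place_of("wrist","cover"):
        r,c=[int(v) for v in d["at"]]; print((r,c),round(d["confidence"],2),p2w("wrist",d["at"],0,s).round(1),"rgb",im[max(r-6,0):r+6,max(c-14,0):c+14].mean((0,1)).round())
    return s,im
E
python3 - <<'E'
from cov import *
run("c1")
E
```

```text
t 64.9 tcp [661.   11.6 188.4] [-1.7999e+02 -1.0000e-02 -6.9210e+01] F [-0.7 -0.6 -0. ] gap 85.2 j [-3. 18. 78. -0. 84. 66.]
(253, 331) 0.9 [625.2 -13.7   0. ] rgb [146. 142. 131.]
(362, 384) 0.79 [ 532.7 -109.5    0. ] rgb [137.   3.   1.]
(223, 459) 0.65 [ 694.5 -113.6    0. ] rgb [136.   9.   6.]
```

```bash
python3 - <<'E'
from h import *
g=cv2.cvtColor(cv2.imread("pics/c1.png"),cv2.COLOR_BGR2GRAY)
print(int(g[200:300,290:380].min()),int(g[200:300,290:380].max()))
for r in range(200,300,2):
    print(r,''.join("#%*+=-:. "[min(8,max(0,(int(v)-40)*9//160))] for v in g[r,280:385]))
E
```

```text
24 202
200        ..........................    ...........    ..................:::....................       .....
202          ........................ . .............. ......................................  ...         ..
204         ....................... ...  ...     .........................................                   
206  .        .:-...     .............. ....  . ..........:::........................:::..                   
208 ++======+++*****++-... ................................................    ..........                    
210 ========++++******+++:   ...:+%%%%**+-.:+*+-.....:-........:::........    ........                       
212 ====---==+++*+*+**+===+- :++**-.:**%%%%**+++***+******+-.....:...................                        
214  :=- .-========+++==========**++++++++*%%%%%***+**********+-....................                         
216 -=======================--=++=+*###%+----=+*%%%%%****+*++*-....................                          
218 ------================:  .++=-=#####%+-----=++++*%%%%%**+-.....................                    
[... 3647 characters left out ...]
           ...................:::... ..                                                            
288                  ......................:::::.                                                            
290                 ..........................    ....             .=%%%+:  ..                               
292                .........................     ..     ..         -%%%%%-  .                                
294               ...........::...........       ...                -+*+-. .                                 
296               .........................    ....                ..                                        
298              .......................   .......
```

```bash
python3 - <<'E'
from h import *
a=np.load("sc1.npy"); s=dict(tool_pos=a[:3],tcp_rot=a[3:])
P=np.array([p2w("wrist",p,9,s) for p in [(218,313.5),(239.8,370.5),(272,295.5),(291.7,349)]])
print(P.round(1)); c=P.mean(0); u=P[1]-P[0]+P[3]-P[2]; v=P[2]-P[0]+P[3]-P[1]
print(c, "long-rib dir deg",np.degrees(np.arctan2(u[1],u[0])),"across",np.degrees(np.arctan2(v[1],v[0])),np.linalg.norm(u)/2,np.linalg.norm(v)/2)
for p in [(246,311),(263,355)]: print(p2w("wrist",p,26,s))
E
```

```text
[[653.6  14.4   9. ]
 [652.8 -41.2   9. ]
 [599.   12.    9. ]
 [598.  -42.3   9. ]]
[625.85794901 -14.25592862   9.        ] long-rib dir deg -90.90035085875093 across -178.14711616102952 54.975639216957426 54.74324868058802
[633.50925887   8.96216108  26.        ]
[632.45454972 -32.65118956  26.        ]
```

```bash
python3 - <<'E'
from h import *
print(go([625.9,-14.3,60],down(0.5)))
E
```

```text
([0.0007, -0.0004, -1.2199], [0.94, 4.07, 12.83])
```

Call:
{"method": "apply_moves", "body": {
  "targets": "0 0 -0.14 0.1 0.5 1 5;0 0 -0.28 0.3 1.5 2 5;0 0 -0.42 0.5 2.5 4 5;0 0 -0.56 0.7 3.5 6 5;0 0 -0.7 0.9 4.1 8 5",
  "force": 60
}}

```text
time: 65.5
tool_pos: [624.7, -15.7, 107.7]
tcp_rot: [180.0, -0.0, -29.1]
ft_force: [0.7, -0.5, 0.3]
finger_gap: 50.1
```

Call:
{"method": "apply_moves", "body": {
  "targets": "0 0 -0.14 0 0 1 5;0 0 -0.28 0 0 2 5;0 0 -0.42 0 0 3 5;0 0 -0.52 0 0 4 5;0 0 -0.52 0 0 4.5 5"
}}

```text
time: 66.0
tool_pos: [624.6, -15.2, 62.2]
tcp_rot: [180.0, 0.1, 0.5]
ft_force: [-0.3, 0.2, -0.6]
finger_gap: 50.0
```

Call:
{"method": "apply_moves", "body": {
  "targets": "0 0 0 0 0 0 5;0 0 0 0 0 0 5;0 0 0 0 0 0 5;0 0 0 0 0 0 5;0 0 0 0 0 0 5"
}}

```text
time: 66.5
tool_pos: [625.8, -13.1, 63.6]
tcp_rot: [180.0, -0.0, 0.5]
ft_force: [-0.4, 1.1, -0.3]
finger_gap: 50.2
```

```bash
python3 - <<'E'
from h import *
st(); print(go([625.9,-14.3,12],down(0.5)))
s=sense(); im=snapshot("wrist"); g=cv2.cvtColor(im,cv2.COLOR_RGB2GRAY); cv2.imwrite("pics/c2.png",im[:,:,::-1])
print([(np.round(d["at"]).tolist(),round(d["confidence"],2),p2w("wrist",d["at"],0,s).round(1)) for d in place_of("wrist","cover")])
for x,y in ((27.5,27.5),(27.5,-27.5),(-27.5,27.5),(-27.5,-27.5)): print(w2p("wrist",[625.9+x,-14.3+y,9],s).round())
E
```

```text
t 66.5 tcp [625.8 -13.1  63.6] [ 1.7998e+02 -3.0000e-02  4.9000e-01] F [-0.4  1.1 -0.3] gap 50.2 j [-6. 19. 90. -0. 71. -6.]
([0.0003, -0.0006, -0.0003], [0.0, 0.12, 5.16])
[([253.0, 318.0], 0.7, array([624.7, -11.7,   0. ]))]
[215. 371.]
[306. 366.]
[215. 270.]
[306. 273.]
```

```bash
python3 - <<'E'
from h import *
s=sense(); g=cv2.cvtColor(cv2.imread("pics/c2.png"),cv2.COLOR_BGR2GRAY)
Q=[]
for r,c in ((215,371),(306,366),(215,270),(306,273)):
    w=g[r-14:r+15,c-14:c+15].astype(int); t=(w<np.median(w)-45).astype(np.uint8)
    n,l,S,C=cv2.connectedComponentsWithStats(t); 
    print((r,c),[(np.round(C[i][::-1]+[r-14,c-14],1).tolist(),int(S[i,4])) for i in range(1,n) if S[i,4]>8])
E
```

```text
(215, 371) [([202.0, 367.9], 59), ([213.5, 370.6], 89)]
(306, 366) [([304.7, 364.4], 76), ([314.5, 380.0], 12)]
(215, 270) [([210.6, 269.5], 89)]
(306, 273) [([307.4, 259.5], 56), ([299.0, 262.0], 15), ([302.4, 270.7], 81)]
```

```bash
python3 - <<'E'
from h import *
s=sense()
P=np.array([p2w("wrist",p,9,s) for p in [(213.5,370.6),(304.7,364.4),(210.6,269.5),(302.4,270.7)]])
c=P.mean(0); ux=P[0]-P[2]+P[1]-P[3]; uy=P[0]-P[1]+P[2]-P[3]
yx=np.degrees(np.arctan2(ux[1],ux[0])); yy=np.degrees(np.arctan2(uy[1],uy[0]))-90
print(c,yx,yy); print(go([c[0],c[1],12],down((yx+yy)/2)))
E
```

```text
[624.99347887 -12.55294045   9.        ] -1.154013503918558 -1.0652430840744103
([0.0002, -0.0002, 0.0281], [-0.07, -0.05, 5.13])
```

Call:
{"method": "apply_moves", "body": {
  "targets": "0 0 0.028 -0.07 -0.05 1.3 5;0 0 0.028 -0.07 -0.05 2.6 5;0 0 0.028 -0.07 -0.05 3.9 5;0 0 0.028 -0.07 -0.05 5 5;0 0 0.028 -0.07 -0.05 5.1 5",
  "force": 60
}}

```text
time: 67.1
tool_pos: [622.7, -12.5, 8.9]
tcp_rot: [-180.0, 0.3, -1.1]
ft_force: [0.3, 0.3, 0.3]
finger_gap: 49.9
```

Call:
{"method": "apply_moves", "body": {
  "targets": "0 0 0 0 0 0 3;0 0 0 0 0 0 1;0 0 0 0 0 0 1;0 0 0 0 0 0 1;0 0 0 0 0 0 1"
}}

```text
time: 67.6
tool_pos: [625.7, -12.8, 13.1]
tcp_rot: [180.0, -0.1, -1.1]
ft_force: [0.3, 0.9, 3.8]
finger_gap: 11.2
```

Call:
{"method": "apply_moves", "body": {
  "targets": "0 0 0 0 0 0 1;0 0 0 0 0 0 1;0 0 0 0 0 0 1;0 0 0 0 0 0 1;0 0 0 0 0 0 1"
}}

```text
time: 68.1
tool_pos: [625.7, -12.8, 13.0]
tcp_rot: [180.0, -0.1, -1.1]
ft_force: [0.2, 0.1, 6.6]
finger_gap: 11.2
```

```bash
python3 -c "
from h import *
st()"
```

```text
t 68.1 tcp [625.7 -12.8  13. ] [ 1.7998e+02 -9.0000e-02 -1.1000e+00] F [0.2 0.1 6.6] gap 11.2 j [-6. 23. 91. -0. 66. -5.]
```

Call:
{"method": "apply_moves", "body": {
  "targets": "0 0 0 0 0 -1 1;0 0 0 0 0 -3 1;0 0 0 0 0 -6 1;0 0 0 0 0 -9 1;0 0 0 0 0 -12 1"
}}

```text
time: 68.6
tool_pos: [624.1, -12.6, 133.0]
tcp_rot: [180.0, 0.1, -1.1]
ft_force: [0.4, -0.9, -0.4]
finger_gap: 11.0
```

```bash
python3 - <<'E'
from h import *
st(); s=sense(); print(go([552.6,-328.9,135],down(YF-90)))
E
```

```text
t 68.6 tcp [624.1 -12.6 133. ] [ 1.8e+02  9.0e-02 -1.1e+00] F [ 0.4 -0.9 -0.4] gap 11.0 j [-6. 15. 87. -0. 78. -5.]
([0.001, 0.0013, 1.1921], [-6.54, 31.76, -0.19])
```

Call:
{"method": "apply_moves", "body": {
  "targets": "0 0 0.13 -0.6 3 0 1;0 0 0.26 -1.3 6.2 0 1;0 0 0.39 -2 9.5 0 1;0 0 0.52 -2.6 12.8 0 1;0 0 0.65 -3.3 16 0 1"
}}

```text
time: 69.1
tool_pos: [587.9, -173.1, 132.1]
tcp_rot: [180.0, 0.0, -38.6]
ft_force: [-0.1, 0.4, -0.7]
finger_gap: 10.7
```

```bash
python3 - <<'E'
from h import *
st(); s=sense(); print(go([552.6,-328.9,135],down(YF-90)))
E
```

```text
t 69.1 tcp [ 587.9 -173.1  132.1] [ 1.7997e+02  4.0000e-02 -3.8640e+01] F [-0.1  0.4 -0.7] gap 10.7 j [-21.  13.  89.  -0.  77.  17.]
([0.0007, 0.0006, 0.5369], [6.97, 14.38, -0.29])
```

Call:
{"method": "apply_moves", "body": {
  "targets": "0 0 0.13 1.7 3.6 0 1;0 0 0.26 3.5 7.2 0 1;0 0 0.39 5.2 10.8 0 1;0 0 0.52 7 14.4 0 1;0 0 0.537 7 14.4 0 1"
}}

```text
time: 69.6
tool_pos: [552.3, -333.2, 132.2]
tcp_rot: [179.9, -0.1, -69.6]
ft_force: [0.2, 0.2, -0.6]
finger_gap: 10.4
```

Call:
{"method": "apply_moves", "body": {
  "targets": "0 0 0 0 0 0 1;0 0 0 0 0 0 1;0 0 0 0 0 0 1;0 0 0 0 0 0 1;0 0 0 0 0 0 1"
}}

```text
time: 70.1
tool_pos: [554.7, -327.5, 132.2]
tcp_rot: [180.0, -0.0, -69.0]
ft_force: [-0.6, 0.4, -1.8]
finger_gap: 10.8
```

```bash
python3 - <<'E'
from h import *
st(); s=sense(); print(go([552.6,-328.9,85],down(YF-90)))
im=snapshot("wrist"); cv2.imwrite("pics/c3.png",im[:,:,::-1])
print([(np.round(d["at"]).tolist(),round(d["confidence"],2)) for d in place_of("wrist","cover")],"pred",w2p("wrist",s['tool_pos']+[0,0,-13],s))
g=cv2.cvtColor(im,cv2.COLOR_RGB2GRAY)
R=down(YF-90)
for x in (27.5,-27.5):
  for y in (-27.5,27.5):
    p=w2p("wrist",s['tool_pos']+R.apply([x,y,4]),s); r,c=p.astype(int)
    if r>440: print("pred",p.round(1)); continue
    w=g[r-16:r+17,c-16:c+17].astype(int); t=(w<np.median(w)-40).astype(np.uint8); n,l,S,C=cv2.connectedComponentsWithStats(t)
    print("pred",p.round(1),[(np.round(C[i][::-1]+[r-16,c-16],1).tolist(),int(S[i,4])) for i in range(1,n) if S[i,4]>15])
E
```

```text
t 70.1 tcp [ 554.7 -327.5  132.2] [179.99  -0.   -69.02] F [-0.6  0.4 -1.8] gap 10.8 j [-35.  18.  84.  -0.  78.  34.]
([0.0002, -0.0, 0.0067], [0.05, 0.24, 4.72])
[([146.0, 24.0], 0.86), ([292.0, 319.0], 0.59), ([189.0, 316.0], 0.32)] pred [292.95055245 319.0681286 ]
pred [242.3 385.6] [([227.0, 383.3], 89), ([240.6, 386.7], 164)]
pred [356.5 378.7] []
pred [241.6 253.1] [([225.5, 251.6], 30), ([241.0, 253.5], 149)]
pred [355.9 258.7] []
```

The cover is held square and centred; its holes match prediction within 2 px. Lower it.

Call:
{"method": "apply_moves", "body": {
  "targets": "0 0 0.006 0.05 0.24 1 1;0 0 0.006 0.05 0.24 2.2 1;0 0 0.006 0.05 0.24 3.4 1;0 0 0.006 0.05 0.24 4.5 1;0 0 0.006 0.05 0.24 5 1"
}}

```text
time: 70.7
tool_pos: [551.2, -328.9, 79.5]
tcp_rot: [179.9, 0.2, -69.5]
ft_force: [0.3, 0.2, -2.7]
finger_gap: 10.7
```

Call:
{"method": "apply_moves", "body": {
  "targets": "0 0 0 0 0 0 1;0 0 0 0 0 0.1 1;0 0 0 0 0 0.2 1;0 0 0 0 0 0.3 1;0 0 0 0 0 0.3 1"
}}

```text
time: 71.2
tool_pos: [552.5, -329.8, 79.4]
tcp_rot: [-180.0, -0.0, -69.4]
ft_force: [-0.4, -1.0, -1.8]
finger_gap: 10.9
```

```bash
python3 - <<'E'
from h import *
st(); print(go([552.6,-328.9,76.5],down(YF-90)))
E
```

```text
t 71.2 tcp [ 552.5 -329.8   79.4] [-1.7999e+02 -3.0000e-02 -6.9450e+01] F [-0.4 -1.  -1.8] gap 10.9 j [-35.  21.  86.  -0.  73.  34.]
([-0.0001, -0.0005, -0.0009], [-0.08, -0.04, 0.29])
```

Call:
{"method": "apply_moves", "body": {
  "targets": "0 0 0 -0.08 -0.04 0.1 1;0 0 0 -0.08 -0.04 0.2 1;0 0 0 -0.08 -0.04 0.3 1;0 0 0 -0.08 -0.04 0.3 1;0 0 0 -0.08 -0.04 0.3 1"
}}

```text
time: 71.7
tool_pos: [552.3, -328.7, 76.0]
tcp_rot: [180.0, 0.0, -69.5]
ft_force: [-0.0, 0.2, -1.0]
finger_gap: 10.9
```

Call:
{"method": "apply_moves", "body": {
  "targets": "0 0 0 0 0 0.05 1;0 0 0 0 0 0.1 1;0 0 0 0 0 0.15 1;0 0 0 0 0 0.15 1;0 0 0 0 0 0.15 1"
}}

```text
time: 72.2
tool_pos: [552.5, -328.9, 75.1]
tcp_rot: [-180.0, -0.0, -69.5]
ft_force: [-2.3, 0.6, 5.4]
finger_gap: 11.2
```

Call:
{"method": "apply_moves", "body": {
  "targets": "0 0 0 0 0 0.05 1;0 0 0 0 0 0.1 1;0 0 0 0 0 0.1 1;0 0 0 0 0 0.1 1;0 0 0 0 0 0.1 1"
}}

```text
time: 72.7
tool_pos: [552.6, -329.0, 75.1]
tcp_rot: [-180.0, -0.0, -69.4]
ft_force: [-5.6, 3.6, 12.0]
finger_gap: 11.1
```

Call:
{"method": "apply_moves", "body": {
  "targets": "0 0 0 0 0 -0.1 1;0 0 0 0 0 -0.1 2;0 0 0 0 0 -0.1 3;0 0 0 0 0 -0.1 4;0 0 0 0 0 -0.1 4"
}}

```text
time: 73.2
tool_pos: [552.3, -328.7, 74.3]
tcp_rot: [180.0, 0.0, -69.4]
ft_force: [-0.1, -0.6, 0.1]
finger_gap: 40.0
```

Call:
{"method": "apply_moves", "body": {
  "targets": "0 0 0 0 0 -0.5 4;0 0 0 0 0 -2 4;0 0 0 0 0 -5 4;0 0 0 0 -2 -8 8.5;0 0 0 0 -3 -9 8.5"
}}

```text
time: 73.7
tool_pos: [583.3, -319.3, 171.1]
tcp_rot: [-179.7, -0.4, -69.5]
ft_force: [0.9, -1.0, -0.8]
finger_gap: 67.6
```

Call:
{"method": "apply_moves", "body": {
  "targets": "0 0 0 0 0 0 8.5;0 0 0 0 0 0 8.5;0 0 0 0 0 0 8.5;0 0 0 0 0 0 8.5;0 0 0 0 0 0 8.5"
}}

```text
time: 74.2
tool_pos: [579.6, -318.2, 163.5]
tcp_rot: [179.9, 0.1, -69.5]
ft_force: [0.3, -0.2, -0.5]
finger_gap: 85.0
```

```bash
python3 - <<'E'
from h import *
st(); s=sense(); im=snapshot("wrist"); cv2.imwrite("pics/c4.png",im[:,:,::-1])
for q,z in (("cover",62),("jaw_handle",82),("strainer",39)):
    print(q,[(np.round(d["at"]).tolist(),round(d["confidence"],2),p2w("wrist",d["at"],z,s).round(1)) for d in place_of("wrist",q)])
g=cv2.cvtColor(im,cv2.COLOR_RGB2GRAY); P=[]
R=down(YF-90)
for x in (27.5,-27.5):
  for y in (-27.5,27.5):
    p=w2p("wrist",np.array([552.6,-329,71])+R.apply([x,y,0]),s); r,c=p.astype(int)
    w=g[r-14:r+15,c-14:c+15].astype(int); t=(w<np.median(w)-40).astype(np.uint8); n,l,S,C=cv2.connectedComponentsWithStats(t)
    print("pred",p.round(1),[(np.round(C[i][::-1]+[r-14,c-14],1).tolist(),int(S[i,4])) for i in range(1,n) if S[i,4]>15])
snapshot("top")
for q in ("basket_a","cover","oil_bottle","soap_carton"): print(q,[(np.round(d["at"]).tolist(),round(d["confidence"],2)) for d in place_of("top",q)])
E
```

```text
t 74.2 tcp [ 579.6 -318.2  163.5] [ 1.7993e+02  7.0000e-02 -6.9480e+01] F [ 0.3 -0.2 -0.5] gap 85.0 j [-33.  19.  79.  -0.  82.  36.]
cover [([275.0, 320.0], 0.8, array([ 553. , -328.5,   62. ])), ([180.0, 59.0], 0.57, array([ 555.9, -143.9,   62. ]))]
jaw_handle [([355.0, 319.0], 0.89, array([ 504.3, -345.7,   82. ])), ([244.0, 534.0], 0.56, array([ 628.2, -445.3,   82. ]))]
strainer []
pred [243.  361.7] [([242.4, 362.5], 57)]
pred [316.7 359.3] [([316.3, 359.8], 56), ([326.6, 354.7], 163)]
pred [243.1 279.1] [([239.4, 268.6], 100), ([242.5, 279.7], 55)]
pred [316.8 281.7] [([304.6, 271.3], 38), ([316.3, 282.3], 37)]
basket_a []
cover [([213.0, 354.0], 0.84), ([267.0, 356.0], 0.69), ([261.0, 432.0], 0.63), ([273.0, 444.0], 0.34)]
oil_bottle [([250.0, 143.0], 0.6)]
soap_carton []
```

```bash
python3 -c "
from h import *
print(hand_in())"
```

```text
the job is handed in; nothing more can be done
None
```

I finished the sequence and handed the job in at about 74 s; it reported no verdict, so whether it passed is unknown.

**What I did**
- I drew the jaw back and took the body out with the tool leaned over the fixed jaw.
- I turned the body mouth up on the open table, regrasped it from above and seated it on the bed.
- I pushed the jaw up until the force rose sharply, to about 25 N.
- Two baskets were present: the largest (basket_a) and the smallest (basket_d). I put both in, then laid the white cover on top. I didn't approach the red look-alikes, the bottle, the screwdriver or the carton.

**What the last checks showed**
- **Cover:** its four screw holes lie within 1 px of where they should be for a cover flat and centred on the mouth. It touched down at the expected height.
- **basket_a:** when I pressed on the mouth before covering, the fingers stopped at 59 mm, as in the press after it was first set in. A rim standing proud would have stopped them higher.
- **basket_d:** the wrist image, read as brightness text because my picture views were used up, showed it upright inside basket_a.

**What went wrong or stayed unsure**
- **Baskets lifted out once:** while releasing basket_d, the opening fingers jammed inside basket_a and lifted both baskets out. I lowered them back in and released by narrowing the fingers.
- **Jaw opening:** the final image puts it at about 67 mm by handle position, give or take 1.5 mm, against a limit of 68.5 mm. I relied on the earlier push and did not push it again.
- **Detections:** the final images gave no detection of the body from the wrist camera. The top camera gave none of the carton, so I have no final check on where it stands.

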